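Stand the fallen jar in the toggle clamp and throw the lever with the bar

ROBOT

A 6-joint arm with a two-finger parallel gripper is mounted at the origin on a cart in front of the work surface, level with it; the furniture and walls round the work are solid. World frame = base frame: x ahead of the robot, y to its left, z up, the work surface at z = 0. Lengths are in mm, angles in rad, forces in N, time in s.
With the tool pointing down it reaches from about 275 to 750 mm from the base axis. Payload 10.2 kg.
Tool frame: the origin (TCP) lies at the centre of the arm's flange, where the gripper is bolted on; the fingertips stand 166 mm ahead of it and the grasp point (between the pads) lies 147 mm ahead of it; z points along the fingers, y is the line along which they close (so a half turn about z gives the same grasp; the last joint's range is limited). The gripper opens to 88 mm and grips with 3 to 60 N. Pads are 18 mm wide; open, the fingers measure 123 mm over their backs; the gripper's body (75 mm by 187 mm) begins 45 mm behind the grasp point.
Start: joints at [-1.499, 0.313, 1.498, -0, 1.331, -0.223], TCP at [152.525, -502.363, 404.72] pointing down, gripper open.
Joint ranges: [-2.94, 2.94], [-0.97, 2.17], [0.19, 2.56], [-1.23, 4.37], [0.02, 3.11], [-2.88, 2.88]. Speed limits (rad/s): [2.39, 2.39, 3.01, 3.14, 3.14, 3.14].

INTERFACE

Orientations are given as [roll, pitch, yaw] about the fixed x, y, z axes, in that order (R = Rz(yaw) Ry(pitch) Rx(roll)).
In Python, from station import env gives the robot as it stands.
- The arm moves only by the tool play_rows, never from a script. Its argument "plan" is a list of rows, each a list of 3 entries, a list of its own where there are three numbers: the shift along the tool's x, y, z in units of 0.15 m (1.0 is 0.15 m), then the turn, a rotation vector about the tool's x, y, z in units of 90 degrees (1.0 is 90 degrees), then the gripper command: -1 is fully open, 1 is shut, values between are in proportion. In form: [[[tx, ty, tz], [rx, ry, rz], fingers], ...]. A call has 1 to 12 rows; each row shifts and turns the commanded pose from where the row before left it, along the tool's axes as they then stand; what a row does not reach is not made up. A row lasts 1/10 s, in which the tool goes at most 50 mm and 8.59 degrees, less where a joint would pass 70% of its speed; a pose out of reach is approached as far as the arm can. A call with a number of a shift or a turn outside -1 to 1 is refused whole. A call with a gripper value outside its range is refused whole. The fingers move at their own pace and stop on an object; "newtons" is the grip in N (left out, the last holds). Time passes only in rows, so rows that do not move let the fingers close. It gives the time, the measured TCP pose, the force, the opening and the grip force at its end, in the units of the state.
- env.get_obs(): the state, without advancing time (a new reading comes with each control period).
- env.get_image(name): name is "scene" or "top"; returns a dict with "img" (480x640x3 uint8, blue, green, red), "fov_y" (degrees; the focal length in pixels is half the picture's height over the tangent of half this angle, whatever the lens; pixels are square), "cx", "cy" (the principal point, pixels), "dist_coeffs" ([k1, k2, p1, p2, k3] as OpenCV has them; the pictures are not rectified), "pose" (4x4, takes a point from camera to world coordinates). Camera axes: x right, y down, z forward; pixel columns grow to the right and rows downward; lengths in mm; the calibration is good to about 2 mm. A picture is of the moment at which its call begins. There is no depth.
- env.job_done(): hands the job in; it is judged then, once.
Trained networks look in the newest picture that a camera, given by its name, has taken for a name from the list of things; names that differ only in an ending like _2 or _b are one class to them, and where a whole thing is asked for, a point or a joint stands for the part that bears it (a point fixed in the world has none). Each returns a list of dicts, best first, with "confidence" (0 to 1); they miss things now and then, are a little off and sometimes report something else, mostly with a low value. They report only what shows in the picture. A call takes as long as a camera call.
- env.cut_out(camera, name): "region" (480x640 bool, what is visible of it) and "extent" ([centre column, centre row, width, height] in pixels, round what is visible of it).
- env.place_of(camera, name): "centre" ([column, row] in pixels: a listed point, or the origin of a listed thing).
The state is a dict: "t": time; "q": joint angles; "dq": joint speeds; "effort": joint torques, N m; "ee_pos": TCP position; "orientation": TCP orientation; "ft_force": force on the tool from outside, world axes, zero at the start; "torque": the same for the moment, N m; "finger_gap": finger opening in mm; "grip_force": force on a finger pad.
Only numpy, scipy, OpenCV 4.12 (cv2) and the standard library are available. Lean on these libraries where they do the work, as an engineer would, in place of code of your own. Each camera call takes 0.05 s, during which the arm holds its last target. There are 200 camera calls.

TASK

The cap of the fallen jar has just been glued and must be held down while it sets: stand the jar upright, cap up, in the middle of the round rubber seat of the toggle clamp and let go of it. Then pick up the metal bar and use it to push the clamp's lever over past its dead point, so that the clamp arm stays down on the cap; keep the gripper itself off the lever and the arm. Finally lay the bar down flat on the worktop, clear of the clamp, and leave the paint tin and the empty clay pot near the work where they stand.

Things in the scene. Friction and masses are not known exactly. Their poses are not given: they have to be found in the camera images.
- jar: The fallen jar: a round spice jar with screw cap, 46 mm in diameter (cap 45 mm), 106 mm tall, 0.11 kg, lying on its side at the start. Origin: centre of its underside; its z axis points from the underside to the cap (level at the start, so the origin is then 23 mm above the worktop).
- clamp: The toggle clamp's fixed base: dark steel plate, 80 mm (x) by 210 mm (y, -150 to +60 mm), 10 mm thick, with a wooden riser (34 x 50 mm, at y = +12 mm; steel cheeks up to z = 153 mm). Origin on the worktop. The seat is on its -y side, the open lever leans out to +y; lever and arm swing in its y-z plane at x = 0. Its x axis points roughly away from the robot.
- seat (a point): Centre of the top of the round rubber seat on the base plate, where the jar is to stand: a flat disc 60 mm in diameter, its top 14 mm above the worktop, 100 mm to the -y side of the clamp's origin. The open arm stands upright beside the riser and leaves the space above the seat free.
- lever (a joint): Lever angle about its pivot (parallel to the clamp's x). 0 = open (start): it leans 1.05 rad from vertical to +y; grows as it swings up and over towards -y (lean = 1.05 - angle); stop at 1.15. Dead point about 0.7: before it a spring (0.4 N m at most) throws it back open, past it the spring pulls it shut. With the jar in place it rests at about 1.14, arm on cap.
- lever_pivot (a point): The lever's pivot: 22 mm to the +y side of the clamp's origin, 140 mm above the worktop.
- handle_tip (a point): Outer end of the lever, 134 mm from the pivot.
- handle: The lever: a straight round rod from the pivot, steel 12 mm thick for the first 50 mm, then a black grip 18 mm thick. To be pushed with the bar, not with the gripper. Its origin is at the pivot and its axes turn with the lever.
- clamp_arm: The clamp's arm: steel rod 12 mm thick, 92 mm long, with a round rubber foot (20 mm) at its end; stands upright when open (to z = 226 mm), comes down as the lever goes over, and lies level when shut, foot on the jar's cap. Gripper must not touch it. Origin at its own pivot, y = -8 mm, z = 134 mm in the clamp's frame; axes turn with it.
- bar: The bar: a straight square aluminium bar, 200 mm long, 20 x 20 mm, 0.2 kg, lying flat, with five dark rubber bands round its rear half. Origin: centre of its underside; x axis along its length, from the banded end (-100 mm) to the plain end (+100 mm).
- paint_tin: Bystander: a round paint tin, 77 mm in diameter, 76 mm tall, standing to the right of the work. Origin: centre of its underside.
- clay_pot: Bystander: an empty terracotta pot, 70 mm wide, 76 mm tall, standing to the left behind the work. Origin: centre of its underside.

How it is judged:
By the outcome, as a careful person would: the job done as asked, in the order asked, and still so for the second after the job is handed in, with the robot touching nothing.
It also fails if it takes over 66 s, if anything falls off the work surface, if the arm or the gripper's body presses on something with over 40 N, if the wrist force passes 120 N, or if a joint passes its speed limit or range.

## Working session

There is one attempt and no reset: what is moved stays moved. The work goes in short steps, Python scripts to look and compute and a tool call to move; the robot and the scene stay as the last step left them, time stands still between calls to the robot, and variables do not carry over. Pictures are saved under pics/ and viewed, at most 10 in all, crops included, and the job is handed in when it is done.

Besides the shell and the picture viewer there is one more tool, called after "Call:" as a command line: name --argument value ..., lists and objects as JSON in quotes. play_rows: Moves the arm, as the interface text tells. Its arguments: {"type":"object","properties":{"plan":{"type":"array","items":{"type":"array"}},"newtons":{"type":"number"}},"required":["plan"]}

```bash
ls; mkdir -p pics; cat > h.py <<'E'
import numpy as np, cv2
from station import env
def cam(name,save=None):
    d=env.get_image(name)
    if save: cv2.imwrite('pics/'+save,d['img'])
    return d
def K(d):
    f=240/np.tan(np.radians(d['fov_y'])/2)
    return np.array([[f,0,d['cx']],[0,f,d['cy']],[0,0,1.]])
def ray(d,uv):
    p=cv2.undistortPoints(np.array([[uv]],float),K(d),np.array(d['dist_coeffs'],float))[0,0]
    T=np.array(d['pose']); return T[:3,3],T[:3,:3]@np.array([p[0],p[1],1.])
def at_z(d,uv,z):
    o,r=ray(d,uv); return o+r*(z-o[2])/r[2]
def proj(d,P):
    T=np.linalg.inv(np.array(d['pose'])); P=np.atleast_2d(np.array(P,float))
    return cv2.projectPoints(P,cv2.Rodrigues(T[:3,:3])[0],T[:3,3],K(d),np.array(d['dist_coeffs'],float))[0][:,0]
def tri(d1,u1,d2,u2):
    o1,r1=ray(d1,u1);o2,r2=ray(d2,u2)
    r1/=np.linalg.norm(r1);r2/=np.linalg.norm(r2)
    s=np.linalg.lstsq(np.c_[r1,-r2],o2-o1,rcond=None)[0]
    a=o1+s[0]*r1;b=o2+s[1]*r2
    return (a+b)/2,np.linalg.norm(a-b)
E
python3 - <<'E'
from h import *
np.set_printoptions(precision=1,suppress=True)
a=cam('scene','s1.png');b=cam('top','t1.png')
for n,d in(('scene',a),('top',b)):
    print(n,d['fov_y'],np.array(d['pose'])[:3].round(2).tolist())
Z=dict(jar=23,clamp=0,seat=14,lever_pivot=140,handle_tip=None,handle=140,clamp_arm=134,bar=0,paint_tin=0,clay_pot=0)
for n,z in Z.items():
    P={}
    for c,d in(('scene',a),('top',b)):
        r=env.place_of(c,n)
        if r:
            P[c]=r[0]['centre'];print(n,c,r[0]['confidence'],np.array(P[c]),at_z(d,P[c],z) if z is not None else '',len(r))
    if len(P)==2: print('   tri',*tri(a,P['scene'],b,P['top']))
E
```

```text
pics
scene 48.95035035411401 [[0.35, 0.74, -0.58, 1295.42], [0.94, -0.27, 0.21, -255.75], [-0.0, -0.62, -0.78, 1092.43]]
top 44.80347933883153 [[-0.02, -0.98, 0.18, 392.88], [-1.0, 0.02, 0.01, 6.56], [-0.01, -0.18, -0.98, 1339.54]]
jar scene 0.81 [221.5 296.9] [ 566.8 -248.5   23. ] 2
jar top 0.92 [442.5 285.4] [ 566.9 -243.7   23. ] 1
   tri [ 566.6 -246.3   21.6] 4.598335431978575
clamp scene 0.92 [343.1 285.5] [623.7  44.    0. ] 1
clamp top 0.58 [319.3 264.6] [625.7  37.6   0. ] 1
   tri [625.8  40.1   4.6] 5.382354907851432
seat scene 0.81 [308.3 300.2] [642.6 -54.1  14. ] 2
seat top 0.94 [359.2 258.3] [636.  -55.3  14. ] 1
   tri [637.7 -54.2   6.6] 3.002200038830842
lever_pivot scene 0.6 [351.6 243. ] [607.   67.5 140. ] 1
lever_pivot top 0.84 [302.9 262.2] [607.3  68.6 140. ] 1
   tri [607.1  68.1 139.9] 1.1794258492556784
handle_tip scene 0.95 [392.9 204.5]  1
handle_tip top 0.81 [243.6 268.4]  2
   tri [584.3 179.6 206.1] 7.3357791047542396
handle scene 0.77 [351.3 241.9] [603.8  68.1 140. ] 1
handle top 0.73 [301.6 260.4] [611.2  71.3 140. ] 1
   tri [609.1  68.4 146.5] 5.3008898405716725
clamp_arm scene 0.77 [343.6 252.3] [621.5  42.  134. ] 1
clamp_arm top 0.64 [317. 257.] [618.8  39.1 134. ] 1
   tri [619.7  40.9 132.1] 3.6183889533824405
paint_tin top 0.71 [478.7 216.5] [ 733.4 -345.1    0. ] 1
clay_pot scene 0.93 [462.6 293. ] [747.3 311.9   0. ] 1
clay_pot top 0.69 [207.1 220. ] [739.9 304.    0. ] 1
   tri [743.4 309.9  -5.8] 9.633191474536948
```

View pics/s1.png

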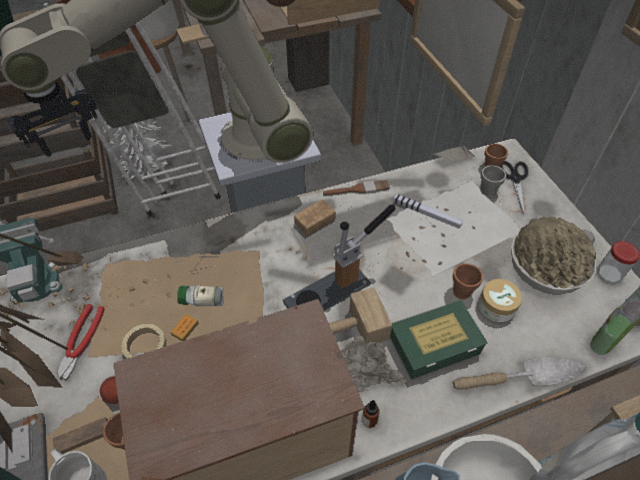

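View pics/t1.png

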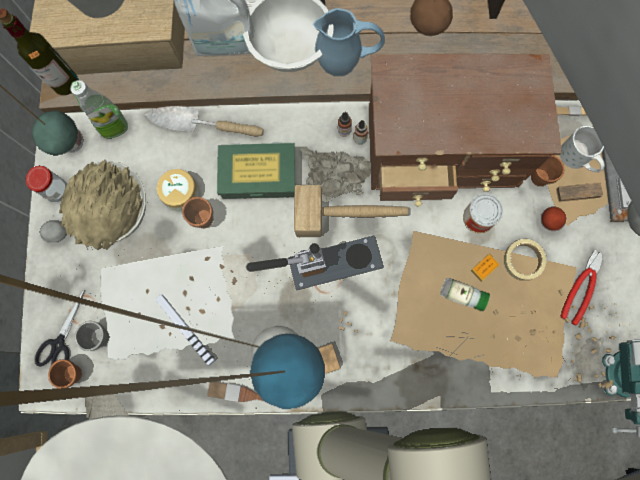

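The scene view shows the jar (row 296, cap towards column 183), the clamp around (335,270) and the bar from (397,198) banded to (462,222) plain. In the top view the jar runs from (442,285) to its cap at (488,300), the bar from (213,362) banded to (160,295) plain, the seat is at (359,258) and the tin at (484,212). Next I refine the poses with masks and a model fit.

```bash
cat >> h.py <<'E'
from scipy.spatial.transform import Rotation as Ro
def rows(p0,R0,p1,R1,n):
    "constant per-row tool-frame shift/turn taking TCP pose 0 to 1 in n rows (units of the interface)"
    r=(R0.inv()*R1).as_rotvec()/n
    A=sum((R0*Ro.from_rotvec(r*k)).as_matrix() for k in range(n))
    t=np.linalg.solve(A,np.array(p1)-p0)
    return (t/150).round(3).tolist(),(r/(np.pi/2)).round(3).tolist(),n
def pose(o=None):
    o=o or env.get_obs(); return np.array(o['ee_pos']),Ro.from_euler('xyz',o['orientation'])
def tool(zdir,ydir):
    z=np.array(zdir,float);z/=np.linalg.norm(z);y=np.array(ydir,float);y-=z*(y@z);y/=np.linalg.norm(y)
    return Ro.from_matrix(np.c_[np.cross(y,z),y,z])
E
python3 - <<'E'
from h import *
from scipy.optimize import least_squares
np.set_printoptions(precision=1,suppress=True)
D={'scene':cam('scene'),'top':cam('top')}
def clampP(v,P):
    c,s=np.cos(v[2]),np.sin(v[2]);P=np.array(P)
    return np.array([v[0]+c*P[0]-s*P[1],v[1]+s*P[0]+c*P[1],P[2]])
M=dict(seat=[0,-100,14],lever_pivot=[0,22,140],handle_tip=[0,22+116.2,206.7],clamp_arm=[0,-8,134],clamp=[0,0,0])
obs=[(d,env.place_of(c,n)[0]['centre'],P,n,c) for n,P in M.items() for c,d in D.items() if env.place_of(c,n)]
f=lambda v:np.concatenate([proj(d,clampP(v,P))[0]-u for d,u,P,_,_ in obs])
r=least_squares(f,[613,45,.25],loss='soft_l1',x_scale=[1,1,.01])
print('clamp',r.x,'yaw deg',np.degrees(r.x[2]),'seat',clampP(r.x,M['seat']))
for (d,u,P,n,c),e in zip(obs,f(r.x).reshape(-1,2)):print(n,c,e)
for n,z in(('jar',23),('bar',10),('paint_tin',40),('clay_pot',40)):
    for c,d in D.items():
        q=env.cut_out(c,n)
        if not q: print(n,c,'none');continue
        m=q[0]['region'].astype(np.uint8)
        pts=cv2.findNonZero(m)[:,0].astype(float)
        W=np.array([at_z(d,p,z)[:2] for p in pts])
        box=cv2.minAreaRect(W.astype(np.float32))
        print(n,c,q[0]['confidence'],len(pts),'rect',np.array(box[0]),np.array(box[1]),box[2],cv2.boxPoints(box).tolist() if n=='bar' else '')
o=env.get_obs();print(o['ee_pos'],o['orientation'],o['finger_gap'])
print(pose()[1].as_matrix())
E
```

```text
clamp [618.2  43.9   0.2] yaw deg 12.150335142302374 seat [639.2 -53.8  14. ]
seat scene [-1.3 -0.5]
seat top [ 0.4 -0.4]
lever_pivot scene [ 10.1 -39. ]
lever_pivot top [-3.8 -2.1]
handle_tip scene [2.3 0.1]
handle_tip top [2.6 1.3]
clamp_arm scene [0.6 1.5]
clamp_arm top [0.5 0.9]
clamp scene [-82.5  69.4]
clamp top [-0.3  0.5]
jar scene 0.88 898 rect [ 543.  -296.1] [116.3  57.3] 69.70466613769531 
jar top 0.58 1015 rect [ 545.8 -294.4] [113.9  51.1] 68.3941879272461 
bar scene 0.74 668 rect [476.8 349.1] [201.2  38.5] 41.981136322021484 [[389.18157958984375, 296.17645263671875], [414.95880126953125, 267.5289306640625], [564.4988403320312, 402.08624267578125], [538.7216186523438, 430.7337646484375]]
bar top 0.83 864 rect [482.  350.6] [202.5  29.1] 40.09389114379883 [[395.1669921875, 296.5480041503906], [413.910888671875, 274.2841491699219], [568.8275756835938, 404.7079162597656], [550.0836791992188, 426.9717712402344]]
paint_tin scene none
paint_tin top 0.97 1124 rect [ 730.2 -343.3] [ 74.5 102.8] 38.89008712768555 
clay_pot scene 0.68 764 rect [740.1 319.8] [ 65.1 106. ] 59.19379425048828 
clay_pot top 0.78 799 rect [749.  318.4] [73.6 73.3] 1.808706521987915 
[ 152.5 -502.4  404.7] [-3.1 -0.   0.3] 87.98508476261752
[[ 1.   0.3  0. ]
 [ 0.3 -1.   0. ]
 [ 0.  -0.  -1. ]]
```

```bash
python3 - <<'E'
from h import *
d=np.array([-.362,-.932,0]);h=np.array([.932,-.362,0]);z=-np.sin(np.pi/6)*d+np.array([0,0,-np.cos(np.pi/6)])
R=tool(z,h);g=np.array([565,-246,0])+63*d+[0,0,26]
p0,R0=pose();p1=g-247*z/np.linalg.norm(z)
print(p1,rows(p0,R0,p1,R,12)); print(rows(p1,R,g-147*z,R,6))
E
```

```text
[ 497.48514454 -419.82277703  239.91715248] ([0.157, 0.1, 0.13], [0.013, 0.026, -0.047], 12)
([-0.0, 0.0, 0.111], [0.0, 0.0, 0.0], 6)
```

Call:
play_rows --plan '[[[0.157,0.1,0.13],[0.013,0.026,-0.047],-1],[[0.157,0.1,0.13],[0.013,0.026,-0.047],-1],[[0.157,0.1,0.13],[0.013,0.026,-0.047],-1],[[0.157,0.1,0.13],[0.013,0.026,-0.047],-1],[[0.157,0.1,0.13],[0.013,0.026,-0.047],-1],[[0.157,0.1,0.13],[0.013,0.026,-0.047],-1],[[0.157,0.1,0.13],[0.013,0.026,-0.047],-1],[[0.157,0.1,0.13],[0.013,0.026,-0.047],-1],[[0.157,0.1,0.13],[0.013,0.026,-0.047],-1],[[0.157,0.1,0.13],[0.013,0.026,-0.047],-1],[[0.157,0.1,0.13],[0.013,0.026,-0.047],-1],[[0.157,0.1,0.13],[0.013,0.026,-0.047],-1]]'

```text
t: 3.8
ee_pos: [497.8, -417.7, 239.1]
orientation: [-3.136, -0.532, 1.204]
ft_force: [0.3, -1.0, -0.4]
finger_gap: 88.2
grip_force: 0.0
```

```bash
python3 - <<'E'
from h import *
d=np.array([-.362,-.932,0]);h=np.array([.932,-.362,0]);z=-np.sin(np.pi/6)*d+np.array([0,0,-np.cos(np.pi/6)])
R=tool(z,h);g=np.array([565,-246,0])+63*d+[0,0,26]
o=env.get_obs();p0,R0=pose(o);print(np.round(o['q'],2),p0,R0.as_matrix().round(2)[:,2])
print(rows(p0,R0,g-147*z,R,6))
E
```

```text
[-0.93  0.78  1.22  0.44  1.46 -0.69] [ 497.76318078 -417.70436153  239.06000747] [ 0.18  0.47 -0.86]
([-0.002, 0.001, 0.109], [-0.001, -0.001, 0.0], 6)
```

Call:
play_rows --plan '[[[-0.002,0.001,0.109],[-0.001,-0.001,0],-1],[[-0.002,0.001,0.109],[-0.001,-0.001,0],-1],[[-0.002,0.001,0.109],[-0.001,-0.001,0],-1],[[-0.002,0.001,0.109],[-0.001,-0.001,0],-1],[[-0.002,0.001,0.109],[-0.001,-0.001,0],-1],[[-0.002,0.001,0.109],[-0.001,-0.001,0],-1],[[0,0,0],[0,0,0],-1]]'

```text
t: 4.5
ee_pos: [514.7, -375.5, 159.8]
orientation: [3.132, -0.522, 1.207]
ft_force: [-23.0, 5.7, 44.6]
finger_gap: 87.9
grip_force: 23.5
```

```bash
python3 - <<'E'
from h import *
d=cam('top');e=cam('scene');cv2.imwrite('pics/g1.png',np.hstack([cv2.resize(d['img'][200:380,380:560],(400,400)),cv2.resize(e['img'][220:380,130:290],(400,400))]))
E
```

```text
(no output)
```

View pics/g1.png

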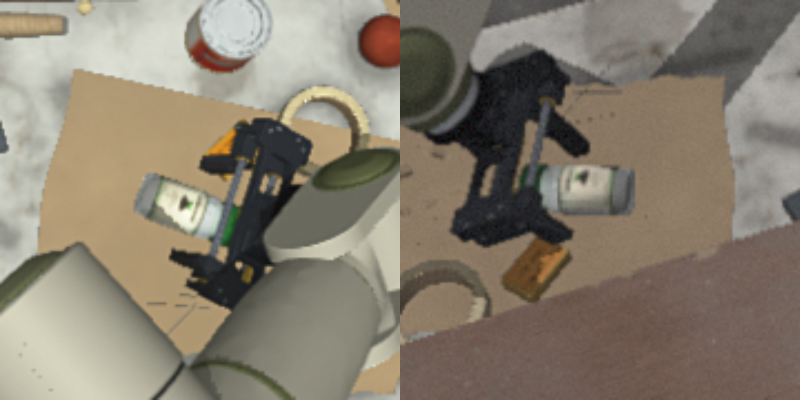

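The crop shows the finger on the +x side sitting on the small orange box beside the jar. I back off and locate that box, so that I can go in with the fingers less open.

Call:
play_rows --plan '[[[0,0,-0.15],[0,0,0],-0.4],[[0,0,-0.15],[0,0,0],-0.4],[[0,0,0],[0,0,0],-0.4],[[0,0,0],[0,0,0],-0.4]]'

```text
t: 5.0
ee_pos: [506.4, -394.8, 192.4]
orientation: [3.138, -0.52, 1.201]
ft_force: [-0.7, 0.2, 0.2]
finger_gap: 61.7
grip_force: 0.0
```

```bash
python3 - <<'E'
from h import *
np.set_printoptions(precision=1,suppress=True)
D=cam('scene');e=cam('top')
d=np.array([-.362,-.932,0]);h=np.array([.932,-.362,0]);o0=np.array([565,-246,0])
for name,im,c,w in(('old top',cv2.imread('pics/t1.png'),e,(250,290,465,505)),('old scene',cv2.imread('pics/s1.png'),D,(310,345,165,205)),('now scene',D['img'],D,(300,355,160,215))):
    hsv=cv2.cvtColor(im,cv2.COLOR_BGR2HSV);m=np.zeros(hsv.shape[:2],np.uint8)
    a,b,l,r=w;m[a:b,l:r]=cv2.inRange(hsv[a:b,l:r],(5,170,90),(22,255,255))
    k=cv2.findNonZero(m)[:,0]
    W=np.array([at_z(c,p.astype(float),8) for p in k])-o0
    A=np.c_[W@d,W@h];print(name,len(k),'along d',A[:,0].min(),A[:,0].max(),'along h',A[:,1].min(),A[:,1].max())
for c in('scene','top'):
    for q in env.place_of(c,'jar')[:1]: print(c,q['confidence'],at_z(D if c=='scene' else e,q['centre'],23))
    for q in env.cut_out(c,'jar')[:1]:
        W=np.array([at_z(D if c=='scene' else e,p.astype(float),23)[:2] for p in cv2.findNonZero(q['region'].astype(np.uint8))[:,0]])
        print(cv2.minAreaRect(W.astype(np.float32)))
p,R=pose();o=env.get_obs();print(p,R.as_matrix()[:,2],o['finger_gap'],o['ft_force'])
g=p+147*R.as_matrix()[:,2]-o0;print('grasp pt: d,h,z',g@d,g@h,g[2])
E
```

```text
old top 347 along d 53.28172471157615 107.23462959191086 along h 47.909582414025536 111.81296607275601Traceback (most recent call last):
  File "<stdin>", line 8, in <module>
TypeError: 'NoneType' object is not subscriptable
```

```bash
python3 - <<'E'
from h import *
np.set_printoptions(precision=1,suppress=True)
D=cam('scene');e=cam('top')
d=np.array([-.362,-.932,0]);h=np.array([.932,-.362,0]);o0=np.array([565,-246,0])
for name,im,c,w in(('old top',cv2.imread('pics/t1.png'),e,(250,290,465,502)),('old scene',cv2.imread('pics/s1.png'),D,(312,345,165,205)),('now scene',D['img'],D,(312,345,165,205))):
    hsv=cv2.cvtColor(im,cv2.COLOR_BGR2HSV);m=np.zeros(hsv.shape[:2],np.uint8)
    a,b,l,r=w;m[a:b,l:r]=cv2.inRange(hsv[a:b,l:r],(5,190,120),(22,255,255))
    k=cv2.findNonZero(m)
    if k is None: print(name,0);continue
    for z in(0,15):
        W=np.array([at_z(c,p.astype(float),z) for p in k[:,0]])-o0
        A=np.c_[W@d,W@h].astype(np.float32);print(name,z,len(k),cv2.boxPoints(cv2.minAreaRect(A)).tolist())
for c,I in(('scene',D),('top',e)):
    for q in env.cut_out(c,'jar')[:1]:
        W=np.array([at_z(I,p.astype(float),23) for p in cv2.findNonZero(q['region'].astype(np.uint8))[:,0]])-o0
        r=cv2.minAreaRect(np.c_[W@d,W@h].astype(np.float32));print('jar',c,q['confidence'],r)
p,R=pose();o=env.get_obs();print(p,R.as_matrix()[:,2],o['finger_gap'],o['ft_force'])
g=p+147*R.as_matrix()[:,2]-o0;print('grasp pt: d,h,z',g@d,g@h,g[2])
E
```

```text
old top 0 303 [[55.91192626953125, 67.56364440917969], [84.20115661621094, 51.85426712036133], [110.01622009277344, 98.34165954589844], [81.72698974609375, 114.05104064941406]]
old top 15 303 [[53.347740173339844, 63.98698806762695], [81.32019805908203, 48.45351028442383], [106.84618377685547, 94.42034912109375], [78.87372589111328, 109.95382690429688]]
old scene 0
now scene 0
jar scene 0.87 ((54.16145324707031, -3.8904953002929688), (115.26947021484375, 60.19948959350586), 0.9725469350814819)
jar top 0.8 ((51.3057975769043, -1.5102157592773438), (50.182472229003906, 111.60899353027344), 87.77450561523438)
[ 506.5 -394.6  192.3] [ 0.2  0.5 -0.9] 61.21929718014785 [-0.8  0.1  0.2]
grasp pt: d,h,z 86.55550253697167 -0.399177842939725 64.75199875988481
```

```bash
python3 - <<'E'
from h import *
d=np.array([-.362,-.932,0]);h=np.array([.932,-.362,0]);z=-np.sin(np.pi/6)*d+np.array([0,0,-np.cos(np.pi/6)])
g=np.array([565,-246,0])+63*d-1.5*h+[0,0,26]
p0,R0=pose();print(rows(p0,R0,g-147*z,tool(z,h),4))
E
```

```text
([0.001, -0.001, 0.076], [0.0, 0.0, 0.0], 4)
```

Call:
play_rows --plan '[[[0.001,-0.001,0.076],[0,0,0],-0.4],[[0.001,-0.001,0.076],[0,0,0],-0.4],[[0.001,-0.001,0.076],[0,0,0],-0.4],[[0.001,-0.001,0.076],[0,0,0],-0.4],[[0,0,0],[0,0,0],-0.4]]'

```text
t: 5.8
ee_pos: [514.4, -372.0, 151.9]
orientation: [3.141, -0.522, 1.201]
ft_force: [-0.1, -0.2, 0.8]
finger_gap: 61.9
grip_force: 0.0
```

Free of contact at grasp depth. I grip and lift a little.

Call:
play_rows --plan '[[[0,0,0],[0,0,0],1],[[0,0,0],[0,0,0],1],[[0,0,0],[0,0,0],1],[[0,0,0],[0,0,0],1],[[0,0,0],[0,0,0],1],[[0,0,-0.1],[0,0,0],1],[[0,0,-0.2],[0,0,0],1],[[0,0,-0.2],[0,0,0],1],[[0,0,-0.2],[0,0,0],1],[[0,0,0],[0,0,0],1]]' --newtons 25

```text
t: 6.8
ee_pos: [494.5, -423.9, 249.0]
orientation: [3.131, -0.516, 1.202]
ft_force: [-0.8, 0.7, -1.5]
finger_gap: 43.6
grip_force: 24.9
```

```bash
python3 - <<'E'
from h import *
# place: jar axis = -tool x -> up ; tool tilted 30deg below horizontal, heading phi
p0,R0=pose();o=env.get_obs();print(np.round(o['q'],2),p0,o['finger_gap'])
for ph in(20,30,40):
    f=np.radians(ph);c=np.array([np.cos(f),np.sin(f),0]);z=np.cos(np.pi/6)*c-[0,0,.5]
    R=tool(z,[-np.sin(f),np.cos(f),0]);g=np.array([639,-54,14+63+60.])
    mid=np.array([560,-150,200.])-147*z
    print(ph,(g-147*z).round(),R.as_matrix()[:,0].round(2),(R0.inv()*R).magnitude()*57.3,rows(p0,R0,mid,R,24))
E
```

```text
[-0.94  0.77  1.21  0.44  1.46 -0.69] [ 494.53903009 -423.8588411   249.03928653] 43.60001932066043
20 [519. -98. 210.] [-0.47 -0.17 -0.87] 145.7009659319768 ([0.076, 0.038, -0.011], [-0.017, -0.02, -0.062], 24)
30 [ 529. -118.  210.] [-0.43 -0.25 -0.87] 152.52445670350477 ([0.068, 0.041, -0.006], [-0.018, -0.017, -0.066], 24)
40 [ 541. -136.  210.] [-0.38 -0.32 -0.87] 159.46047447900426 ([0.059, 0.045, -0.0], [-0.019, -0.013, -0.07], 24)
```

```bash
cat >> h.py <<'E'
def fk(q,v):
    a=q[1]+q[2]
    R=Ro.from_euler('ZYZYZ',[q[0],a,q[3],q[4],q[5]+np.pi/2])
    L1,L2,off,hh,d6=v
    w=Ro.from_euler('Z',q[0]).apply([L1*np.sin(q[1])+L2*np.sin(a),off,hh+L1*np.cos(q[1])+L2*np.cos(a)])
    return w+d6*R.as_matrix()[:,2],R
E
python3 - <<'E'
from h import *
from scipy.optimize import least_squares
np.set_printoptions(precision=3,suppress=True)
o=env.get_obs();p,R=pose(o)
print(R.as_matrix());print(fk(o['q'],[1,1,0,0,0])[1].as_matrix())
data=[([-1.499,.313,1.498,0,1.331,-.223],[152.5,-502.4,404.7]),(o['q'],p),([-.93,.78,1.22,.44,1.46,-.69],[497.8,-417.7,239.1])]
f=lambda v:np.concatenate([fk(q,v)[0]-x for q,x in data])
for s in(116,-116):
    r=least_squares(f,[450,450,s,200,120],x_scale=100);print(r.x,r.fun)
E
```

```text
[[ 0.313  0.931  0.188]
 [ 0.811 -0.365  0.457]
 [ 0.494  0.009 -0.87 ]]Traceback (most recent call last):
  File "<stdin>", line 5, in <module>
  File "h.py", line 38, in fk
    R=Ro.from_euler('ZYZYZ',[q[0],a,q[3],q[4],q[5]+np.pi/2])
  File "scipy/spatial/transform/_rotation.pyx", line 1413, in scipy.spatial.transform._rotation.Rotation.from_euler
ValueError: Expected axis specification to be a non-empty string of upto 3 characters, got ZYZYZ
```

```bash
sed -i "s/R=Ro.from_euler('ZYZYZ',\[q\[0\],a,q\[3\],q\[4\],q\[5\]+np.pi\/2\])/R=Ro.from_euler('ZYZ',[q[0],a,q[3]])*Ro.from_euler('YZ',[q[4],q[5]+YOFF])/; s/^def fk/YOFF=-np.pi\/2\ndef fk/" h.py
python3 - <<'E'
from h import *
import h
from scipy.optimize import least_squares
np.set_printoptions(precision=3,suppress=True)
o=env.get_obs();p,R=pose(o)
D=[([-1.499,.313,1.498,0,1.331,-.223],[152.5,-502.4,404.7]),(o['q'],p),([-.93,.78,1.22,.44,1.46,-.69],[497.8,-417.7,239.1])]
print((fk(o['q'],[1,1,0,0,0])[1].inv()*R).as_rotvec())
f=lambda v:np.concatenate([fk(q,v)[0]-x for q,x in D])
for s in(116,-116):
    r=least_squares(f,[450,450,s,200,120],x_scale=100);print(r.x,r.fun)
E
```

```text
[ 0.     0.    -3.142]
[423.591 392.365 116.174 172.844  80.115] [ 0.067  0.555 -2.304 -0.278 -1.089 -0.104  0.797  0.2    2.408]
[423.591 392.365 116.174 172.844  80.115] [ 0.067  0.555 -2.304 -0.278 -1.089 -0.104  0.797  0.2    2.408]
```

```bash
sed -i 's/YOFF=-np/YOFF=np/' h.py; cat >> h.py <<'E'
from scipy.optimize import least_squares
V=[423.6,392.4,116.2,172.8,80.1]
LO=np.array([-2.94,-.97,.19,-1.23,.02,-2.88]);HI=np.array([2.94,2.17,2.56,4.37,3.11,2.88])
def ik(p,R,q0):
    def f(q):
        x,S=fk(q,V); return np.r_[(x-p)/100,(S.inv()*R).as_rotvec()]
    r=least_squares(f,np.clip(q0,LO+.01,HI-.01),bounds=(LO,HI));return r.x,np.abs(r.fun).max()
def path(p0,R0,t,r,n,q):
    "check rows: joints along the way, worst step"
    p=np.array(p0,float);R=R0;w=0;e=0
    for k in range(n):
        p=p+R.apply(np.array(t)*150);R=R*Ro.from_rotvec(np.array(r)*np.pi/2)
        qn,x=ik(p,R,q);w=np.maximum(w,np.abs(qn-q));q=qn;e=max(e,x)
    return p,R,q,w,e
E
python3 - <<'E'
from h import *
np.set_printoptions(precision=2,suppress=True)
o=env.get_obs();p0,R0=pose(o);q0=np.array(o['q']);zj=30
for ph in(-20,0,10,20,30,40,50):
    f=np.radians(ph);c=np.array([np.cos(f),np.sin(f),0]);z=np.cos(np.pi/6)*c-[0,0,.5]
    R=tool(z,[-np.sin(f),np.cos(f),0]);g=np.array([639,-54,14+63+3.])
    best=[ik(g-147*z,R,s) for s in([-.3,1,1.2,a,b,c] for a in(.3,1.2) for b in(.5,1) for c in(-1.5,-2.5,1.5))]
    q=min(best,key=lambda s:s[1]);print(ph,q[0],round(q[1],3))
    mid=np.array([570,-150,220.])-147*z
    t,r,n=rows(p0,R0,mid,R,24);x=path(p0,R0,t,r,n,q0);print('   path',x[2],'maxstep',x[3],'err',round(x[4],3))
E
```

```text
-20 [-0.23  0.58  2.01  3.36  0.5   1.44] 0.0
   path [-0.49  0.18  2.05  1.25  0.08 -2.88] maxstep [0.02 0.03 0.05 0.6  0.08 0.66] err 0.145
0 [-0.39  0.57  2.03  2.49  0.57  1.94] 0.0
   path [-0.63  0.19  2.    1.02  0.45 -2.88] maxstep [0.02 0.03 0.05 0.14 0.06 0.22] err 0.244
10 [-0.45  0.58  2.01  2.15  0.65  2.11] 0.0
   path [-0.69  0.23  1.95  0.92  0.63 -2.88] maxstep [0.02 0.03 0.05 0.1  0.05 0.18] err 0.331
20 [-0.51  0.6   1.96  1.86  0.76  2.22] 0.0
   path [-0.73  0.27  1.88  0.85  0.79 -2.88] maxstep [0.02 0.03 0.05 0.07 0.04 0.17] err 0.359
30 [-0.55  0.64  1.89  1.63  0.87  2.3 ] 0.0
   path [-0.74  0.33  1.8   0.8   0.92 -2.88] maxstep [0.02 0.03 0.04 0.06 0.04 0.15] err 0.4
40 [-0.58  0.68  1.8   1.44  0.99  2.35] 0.0
   path [-0.76  0.39  1.71  0.78  1.09 -2.88] maxstep [0.02 0.02 0.04 0.05 0.03 0.15] err 0.521
50 [-0.59  0.73  1.7   1.28  1.12  2.38] 0.0
   path [-0.76  0.47  1.61  0.76  1.25 -2.88] maxstep [0.01 0.02 0.03 0.05 0.03 0.14] err 0.651
```

```bash
cat >> h.py <<'E'
def jrows(qs,p=None,R=None):
    "rows following joint waypoints qs (list); p,R the pose as it stands; rounding errors fed back"
    out=[]
    for q in qs:
        x,S=fk(q,V)
        t=(R.inv().apply(x-p)/150).round(2);r=((R.inv()*S).as_rotvec()/(np.pi/2)).round(3)
        p=p+R.apply(t*150);R=R*Ro.from_rotvec(r*np.pi/2);out.append([t.tolist(),r.tolist()])
    return out,p,R
E
python3 - <<'E'
from h import *
np.set_printoptions(precision=2,suppress=True)
o=env.get_obs();p0,R0=pose(o);q0=np.array(o['q'])
f=np.radians(35);c=np.array([np.cos(f),np.sin(f),0]);z=np.cos(np.pi/6)*c-[0,0,.5];R=tool(z,[-np.sin(f),np.cos(f),0])
print('fk err',fk(q0,V)[0]-p0)
for g in([570,-170,210.],[639,-54,140],[639,-54,80]):
    q,e=ik(np.array(g)-147*z,R,[-.57,.66,1.85,1.54,.93,2.3]);print(g,q,round(e,4))
    if g[0]==570:qA=q
n=36;qs=[q0+(qA-q0)*k/n for k in range(1,n+1)]
jax=R0.inv().apply([-.362,-.932,0])
for k in range(0,n,4):
    x,S=fk(qs[k],V);gp=x+147*S.as_matrix()[:,2];ja=S.apply(jax)
    print(k,x,'grasp',gp,'bottom',gp-63*ja,'cap',gp+43*ja)
rs,p,Rr=jrows(qs,p0,R0)
print(max(np.linalg.norm(r[1])*90 for r in rs),max(np.linalg.norm(r[0])*150 for r in rs))
for i in range(0,n,12):print(rs[i:i+12])
E
```

```text
fk err [-0.24 -1.11 -0.14]
[570, -170, 210.0] [-0.84  0.41  1.8   1.2   1.18  2.6 ] 0.0
[639, -54, 140] [-0.57  0.54  1.83  1.43  0.94  2.49] 0.0
[639, -54, 80] [-0.57  0.66  1.85  1.53  0.93  2.33] 0.0
0 [ 494.55 -419.77  250.09] grasp [ 524.6  -351.6   123.36] bottom [ 552.49 -295.13  124.29] cap [ 505.57 -390.15  122.73]
4 [ 494.97 -398.94  254.83] grasp [ 534.82 -327.02  132.98] bottom [ 580.46 -283.71  135.96] cap [ 503.67 -356.58  130.94]
8 [ 494.47 -378.13  259.51] grasp [ 543.86 -303.16  143.11] bottom [ 601.53 -277.87  144.6 ] cap [ 504.5  -320.43  142.08]
12 [ 493.03 -357.4   264.04] grasp [ 551.67 -280.18  153.55] bottom [ 614.27 -274.58  149.33] cap [ 508.94 -284.    156.44]
16 [ 490.63 -336.84  268.35] grasp [ 558.18 -258.19  164.13] bottom [ 618.36 -270.39  150.09] cap [ 517.11 -249.87  173.72]
20 [ 487.26 -316.49  272.37] grasp [ 563.35 -237.32  174.64] bottom [ 614.69 -262.06  147.81] cap [ 528.31 -220.43  192.96]
24 [ 482.9  -296.43  276.01] grasp [ 567.13 -217.64  184.88] bottom [ 605.12 -247.22  144.27] cap [ 541.2  -197.45  212.6 ]
28 [ 477.53 -276.69  279.21] gra
[... 1220 characters left out ...]
]], [[-0.03, -0.02, 0.01], [0.011, 0.004, 0.064]], [[-0.03, -0.01, 0.01], [0.011, 0.004, 0.064]], [[-0.03, -0.0, 0.01], [0.011, 0.002, 0.064]]]
[[[-0.04, -0.0, 0.01], [0.011, 0.002, 0.064]], [[-0.03, -0.0, 0.01], [0.011, 0.001, 0.065]], [[-0.03, 0.0, 0.01], [0.011, -0.001, 0.064]], [[-0.03, 0.01, 0.01], [0.011, -0.001, 0.065]], [[-0.03, 0.02, 0.01], [0.011, -0.002, 0.065]], [[-0.03, 0.02, 0.01], [0.01, -0.003, 0.065]], [[-0.03, 0.02, 0.0], [0.01, -0.004, 0.065]], [[-0.02, 0.02, 0.01], [0.01, -0.005, 0.066]], [[-0.02, 0.03, 0.01], [0.009, -0.005, 0.065]], [[-0.02, 0.03, 0.0], [0.009, -0.006, 0.066]], [[-0.02, 0.03, 0.01], [0.008, -0.007, 0.066]], [[-0.01, 0.03, 0.01], [0.007, -0.007, 0.066]]]
```

Call:
play_rows --plan '[[[0.03,-0.01,0.01],[-0.008,0.01,0.06],1],[[0.03,-0.01,0.01],[-0.007,0.01,0.06],1],[[0.03,-0.02,0.01],[-0.006,0.011,0.06],1],[[0.02,-0.02,0.01],[-0.005,0.012,0.061],1],[[0.03,-0.03,0.01],[-0.004,0.012,0.061],1],[[0.02,-0.02,0.01],[-0.003,0.012,0.061],1],[[0.02,-0.03,0.01],[-0.002,0.012,0.061],1],[[0.01,-0.03,0.01],[0,0.012,0.061],1],[[0.01,-0.03,0.01],[0,0.012,0.061],1],[[0.01,-0.04,0.01],[0.002,0.013,0.062],1],[[0.01,-0.03,0.01],[0.002,0.012,0.062],1],[[0,-0.03,0.01],[0.004,0.011,0.062],1]]'

```text
t: 8.0
ee_pos: [494.4, -360.2, 258.3]
orientation: [-2.534, -0.389, -0.122]
ft_force: [-0.9, -0.2, -2.5]
finger_gap: 43.9
grip_force: 24.9
```

Call:
play_rows --plan '[[[-0.01,-0.04,0.01],[0.004,0.011,0.062],1],[[0,-0.03,0.01],[0.006,0.011,0.062],1],[[-0.01,-0.03,0.02],[0.006,0.01,0.063],1],[[-0.02,-0.03,0.01],[0.007,0.009,0.063],1],[[-0.02,-0.03,0.01],[0.008,0.009,0.063],1],[[-0.02,-0.02,0.01],[0.009,0.008,0.063],1],[[-0.02,-0.03,0.01],[0.009,0.007,0.063],1],[[-0.03,-0.02,0.01],[0.01,0.006,0.064],1],[[-0.03,-0.01,0.01],[0.01,0.006,0.063],1],[[-0.03,-0.02,0.01],[0.011,0.004,0.064],1],[[-0.03,-0.01,0.01],[0.011,0.004,0.064],1],[[-0.03,0,0.01],[0.011,0.002,0.064],1]]'

```text
t: 9.2
ee_pos: [484.2, -299.1, 270.7]
orientation: [-2.303, 0.341, -1.088]
ft_force: [0.0, -0.6, -0.3]
finger_gap: 44.1
grip_force: 24.9
```

Call:
play_rows --plan '[[[-0.04,0,0.01],[0.011,0.002,0.064],1],[[-0.03,0,0.01],[0.011,0.001,0.065],1],[[-0.03,0,0.01],[0.011,-0.001,0.064],1],[[-0.03,0.01,0.01],[0.011,-0.001,0.065],1],[[-0.03,0.02,0.01],[0.011,-0.002,0.065],1],[[-0.03,0.02,0.01],[0.01,-0.003,0.065],1],[[-0.03,0.02,0],[0.01,-0.004,0.065],1],[[-0.02,0.02,0.01],[0.01,-0.005,0.066],1],[[-0.02,0.03,0.01],[0.009,-0.005,0.065],1],[[-0.02,0.03,0],[0.009,-0.006,0.066],1],[[-0.02,0.03,0.01],[0.008,-0.007,0.066],1],[[-0.01,0.03,0.01],[0.007,-0.007,0.066],1]]'

```text
t: 10.4
ee_pos: [466.3, -239.7, 279.8]
orientation: [3.116, 1.046, -2.554]
ft_force: [-0.1, -0.6, -0.8]
finger_gap: 43.8
grip_force: 24.9
```

```bash
python3 - <<'E'
from h import *
np.set_printoptions(precision=2,suppress=True)
o=env.get_obs();p0,R0=pose(o);q0=np.array(o['q']);print(q0,p0,p0+147*R0.as_matrix()[:,2],R0.as_matrix()[:,2])
a=cam('scene');b=cam('top')
cv2.imwrite('pics/g2.png',np.hstack([cv2.resize(a['img'][140:340,180:380],(400,400)),cv2.resize(b['img'][160:360,310:510],(400,400))]))
for c,I in(('scene',a),('top',b)):
    r=env.place_of(c,'jar');print(c,[(k['centre'],k['confidence']) for k in r[:1]])
    q=env.cut_out(c,'jar')
    if q: print(cv2.minAreaRect(cv2.findNonZero(q[0]['region'].astype(np.uint8))),q[0]['confidence'])
E
```

```text
[-0.84  0.45  1.78  1.2   1.18  2.6 ] [ 466.32 -239.68  279.79] [ 570.04 -165.95  206.2 ] [ 0.71  0.5  -0.5 ]
scene [([249.3, 262.8], 0.6)]
((248.57565307617188, 243.1988067626953), (45.760047912597656, 22.26372528076172), 74.35774993896484) 0.92
top [([408.3, 275.8], 0.69)]
((420.7500305175781, 269.25), (24.041629791259766, 26.16295051574707), 45.0) 0.77
```

View pics/g2.png

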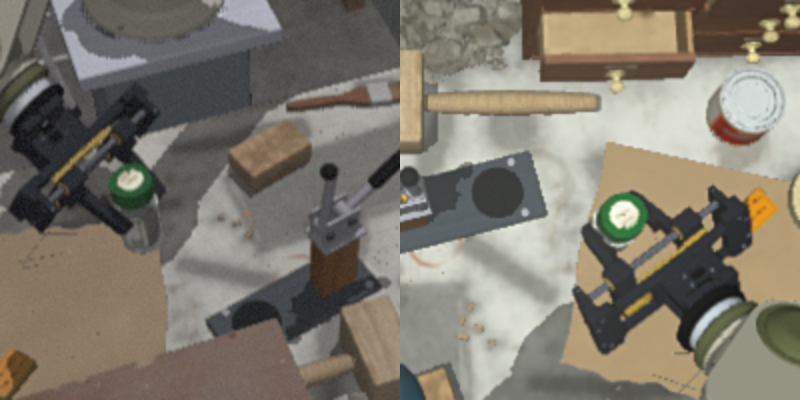

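Both crops show the jar upright in the fingers, cap up: cap at top (421,266) and scene (245,231). I check its offset in the hand and plan the set-down.

```bash
python3 - <<'E'
from h import *
np.set_printoptions(precision=2,suppress=True)
o=env.get_obs();p0,R0=pose(o);q0=np.array(o['q'])
a=cam('scene');b=cam('top');zt=R0.as_matrix()[:,2];gp=p0+147*zt
jax=np.array([0,0,1.]);
W=[]
for c,I,w in(('scene',a,(215,250,225,265)),('top',b,(245,290,400,440))):
    hsv=cv2.cvtColor(I['img'],cv2.COLOR_BGR2HSV);m=np.zeros(hsv.shape[:2],np.uint8);y0,y1,x0,x1=w
    m[y0:y1,x0:x1]=cv2.inRange(hsv[y0:y1,x0:x1],(50,90,30),(85,255,255))
    k=cv2.findNonZero(m);(u,v),rr=cv2.minEnclosingCircle(k);bb=cv2.boundingRect(k)
    print(c,'green circle',u,v,rr,bb,'pred cap top',proj(I,gp+[0,0,43])[0],'pred cap base',proj(I,gp+[0,0,28])[0],'pred bottom',proj(I,gp-[0,0,63])[0])
q=env.cut_out('scene','jar')[0]['region'].astype(np.uint8);bb=cv2.boundingRect(q);print('jar scene bbox',bb)
q=env.cut_out('top','jar')[0]['region'].astype(np.uint8);bb=cv2.boundingRect(q);print('jar top bbox',bb)
f=np.linspace(0,6.28,60);ring=lambda z:np.c_[23*np.cos(f),23*np.sin(f),z+0*f]+gp
for I in(a,b):
    P=np.vstack([proj(I,ring(43)),proj(I,ring(-63))]);print('pred bbox',P.min(0),P.max(0)-P.min(0))
fi=np.arctan2(zt[1],zt[0]);print(np.degrees(fi),R0.as_matrix())
E
```

```text
scene green circle 244.97706604003906 232.27064514160156 11.442831993103027 (234, 221, 23, 23) pred cap top [243.37 228.07] pred cap base [244.23 232.64] pred bottom [249.05 258.44]
top green circle 421.7847595214844 267.9436950683594 12.369007110595703 (410, 256, 25, 24) pred cap top [423.9  268.44] pred cap base [422.74 269.72] pred bottom [416.26 276.82]
jar scene bbox (234, 222, 26, 45)
jar top bbox (406, 256, 28, 29)
pred bbox [232.35 219.77] [26.92 46.94]
pred bbox [405.25 256.56] [30.67 31.23]
35.39508125796907 [[-0.41 -0.58  0.71]
 [-0.28  0.82  0.5 ]
 [-0.87  0.01 -0.5 ]]
```

```bash
python3 - <<'E'
from h import *
p0,R0=pose()
f=np.radians(35);c=np.array([np.cos(f),np.sin(f),0]);z=np.cos(np.pi/6)*c-[0,0,.5];R=tool(z,[-np.sin(f),np.cos(f),0])
A=np.array([638,-56,135.])-147*z;B=A-[0,0,52]
print(rows(p0,R0,A,R,8));print(rows(A,R,B,R,4));print('1mm down:',R.inv().apply([0,0,-1])/150)
E
```

```text
([0.002, 0.044, 0.116], [0.0, -0.0, -0.0], 8)
([0.075, 0.0, 0.043], [0.0, 0.0, 0.0], 4)
1mm down: [5.77350269e-03 5.55111512e-19 3.33333333e-03]
```

Call:
play_rows --plan '[[[0.002,0.044,0.116],[0,0,0],1],[[0.002,0.044,0.116],[0,0,0],1],[[0.002,0.044,0.116],[0,0,0],1],[[0.002,0.044,0.116],[0,0,0],1],[[0.002,0.044,0.116],[0,0,0],1],[[0.002,0.044,0.116],[0,0,0],1],[[0.002,0.044,0.116],[0,0,0],1],[[0.002,0.044,0.116],[0,0,0],1],[[0.075,0,0.043],[0,0,0],1],[[0.075,0,0.043],[0,0,0],1],[[0.06,0,0.035],[0,0,0],1],[[0,0,0],[0,0,0],1]]'

```text
t: 12.1
ee_pos: [533.1, -127.9, 171.7]
orientation: [3.122, 1.046, -2.545]
ft_force: [1.0, -0.2, -2.0]
finger_gap: 43.8
grip_force: 24.9
```

```bash
python3 - <<'E'
from h import *
np.set_printoptions(precision=2,suppress=True)
o=env.get_obs();p0,R0=pose(o);zt=R0.as_matrix()[:,2];gp=p0+147*zt;print(gp,R0.as_matrix()[:,2],np.array(o['q']))
a=cam('scene');b=cam('top')
cv2.imwrite('pics/g3.png',np.hstack([cv2.resize(a['img'][200:320,250:370],(400,400)),cv2.resize(b['img'][190:310,300:420],(400,400))]))
for c,I in(('scene',a),('top',b)):
    q=env.cut_out(c,'jar')[0]['region'].astype(np.uint8);print(c,'jar bbox',cv2.boundingRect(q),'seat',proj(I,[639,-54,14])[0],'pred bottom',proj(I,gp-[0,0,63])[0],'cap',proj(I,gp+[0,0,43])[0])
E
```

```text
[636.71 -54.2   98.03] [ 0.71  0.5  -0.5 ] [-0.57  0.67  1.8   1.49  0.94  2.39]
scene jar bbox (298, 261, 20, 40) seat [307.86 298.99] pred bottom [307.24 293.49] cap [306.02 267.42]
top jar bbox (347, 236, 24, 28) seat [358.6  257.02] pred bottom [359.08 256.32] cap [361.14 247.  ]
```

View pics/g3.png

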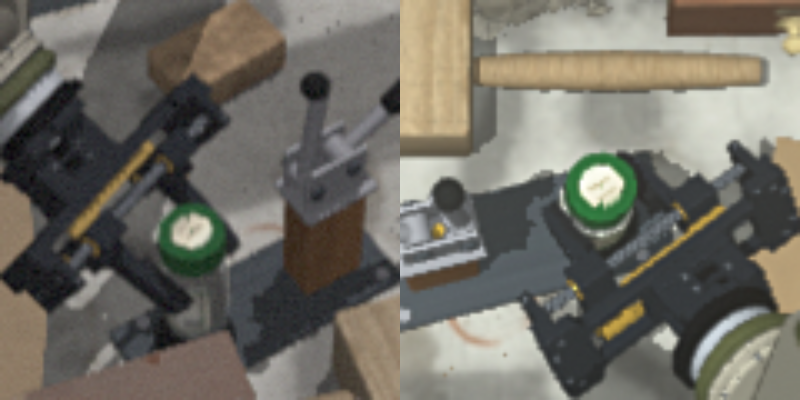

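The jar hangs over the seat: cap at top (360,246), about 1.5 mm too far to +y. I shift it and lower it.

Call:
play_rows --plan '[[[0.035,-0.005,0.02],[0,0,0],1],[[0.035,-0.005,0.02],[0,0,0],1],[[0.034,0,0.02],[0,0,0],1],[[0,0,0],[0,0,0],1]]'

```text
t: 12.7
ee_pos: [533.9, -129.0, 153.9]
orientation: [3.123, 1.046, -2.545]
ft_force: [0.3, 0.0, -1.2]
finger_gap: 44.1
grip_force: 24.9
```

Call:
play_rows --plan '[[[0.009,0,0.005],[0,0,0],1],[[0.009,0,0.005],[0,0,0],1],[[0,0,0],[0,0,0],1]]'

```text
t: 13.0
ee_pos: [534.3, -128.9, 152.8]
orientation: [3.127, 1.05, -2.54]
ft_force: [-4.4, 1.9, 8.1]
finger_gap: 43.8
grip_force: 24.9
```

Call:
play_rows --plan '[[[-0.008,0,-0.004],[0,0,0],1],[[0,0,0],[0,0,0],-0.6],[[0,0,0],[0,0,0],-0.6],[[0,0,0],[0,0,0],-0.6],[[0,0,0],[0,0,0],-0.6],[[0,0,-0.07],[0,0,0],-0.6],[[0,0,-0.15],[0,0,0],-0.6],[[0,0,-0.2],[0,0,0],-0.6],[[0,0,-0.2],[0,0,0],-0.6],[[0,0,-0.2],[0,0,0],-1],[[0,0,-0.2],[0,0,0],-1],[[0,0,0],[0,0,0],-1]]'

```text
t: 14.2
ee_pos: [424.5, -207.4, 231.3]
orientation: [3.132, 1.047, -2.541]
ft_force: [-0.7, 0.9, -0.6]
finger_gap: 88.3
grip_force: 0.0
```

```bash
python3 - <<'E'
from h import *
np.set_printoptions(precision=2,suppress=True)
a=cam('scene');b=cam('top')
cv2.imwrite('pics/g4.png',np.hstack([cv2.resize(a['img'][200:320,250:370],(400,400)),cv2.resize(b['img'][190:310,300:420],(400,400))]))
G=np.array([639,-54,14.]);f=np.linspace(0,6.28,60)
for c,I in(('scene',a),('top',b)):
    q=env.cut_out(c,'jar')[0]['region'].astype(np.uint8)
    P=np.vstack([proj(I,G+np.c_[23*np.cos(f),23*np.sin(f),z+0*f]) for z in(0,106)])
    print(c,'jar bbox',cv2.boundingRect(q),'pred at seat',P.min(0),P.max(0)-P.min(0),'origin',env.place_of(c,'jar')[0]['centre'],'pred',proj(I,G)[0])
# bar grasp: x axis heading ~41 deg, grip at bar x=-40
o=env.get_obs();p0,R0=pose(o);q0=np.array(o['q']);print(q0,p0)
c=np.array([480,350,0.]);h=np.radians(41);u=np.array([np.cos(h),np.sin(h),0]);n=np.array([-u[1],u[0],0]);g=c-40*u+[0,0,12]
for s in(1,-1):
    R=tool([0,0,-1],s*n)
    for q6 in(-1.5,1.5):
        q,e=ik(g+[0,0,247],R,[.3,.4,1.5,0,1.3,q6]);print(s,q,round(e,3))
E
```

```text
scene jar bbox (298, 266, 22, 37) pred at seat [296.49 265.39] [20.89 41.76] origin [306.4, 301.5] pred [307.86 298.99]
top jar bbox (348, 238, 22, 29) pred at seat [348.68 237.41] [22.66 29.4 ] origin [354.8, 258.2] pred [358.6  257.02]
[-0.85  0.46  1.96  1.27  1.12  2.4 ] [ 426.37 -205.17  229.18]
1 [ 0.41  0.51  1.61 -0.    1.03 -1.87] 0.0
1 [0.4  0.44 1.86 1.49 0.08 2.88] 0.815
-1 [ 0.41  0.51  1.61 -0.    1.03  1.27] 0.0
-1 [ 0.41  0.51  1.61 -0.    1.03  1.27] 0.0
```

View pics/g4.png

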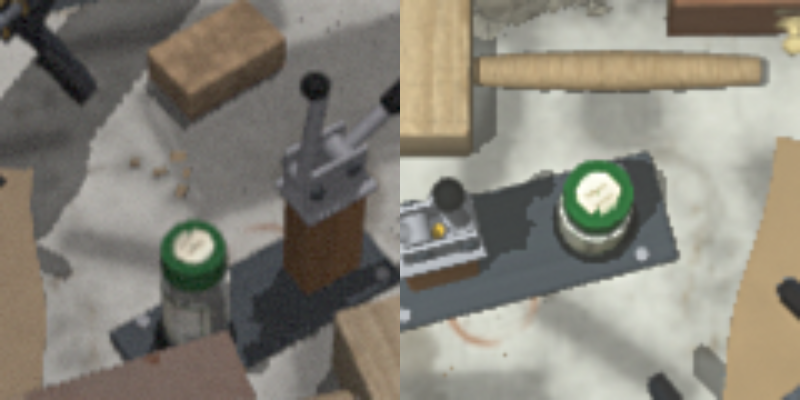

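The jar stands free and upright on the seat: cap at top (359,248), base at scene (308,300), matching the predicted outline within a pixel. Next is the bar.

```bash
python3 - <<'E'
from h import *
np.set_printoptions(precision=2,suppress=True)
o=env.get_obs();p0,R0=pose(o);q0=np.array(o['q'])
h=np.radians(41);u=np.array([np.cos(h),np.sin(h),0]);n=np.array([-u[1],u[0],0]);g=np.array([480,350,22.])-40*u
R=tool([0,0,-1],-n);qB,e=ik(g+[0,0,247],R,[.4,.5,1.6,0,1,1.3])
qV=np.array([-.3,.1,1.85,.6,1.15,1.85])
x,S=fk(qV,V);print('via',x,S.as_matrix()[:,2],'tip',x+166*S.as_matrix()[:,2],'B',qB,fk(qB,V)[0])
qs=[q0+(qV-q0)*k/11 for k in range(1,12)]+[qV+(qB-qV)*k/13 for k in range(1,14)]
for q in qs[::3]:
    x,S=fk(q,V);print(x,'tip',x+166*S.as_matrix()[:,2])
rs,p,Rr=jrows(qs,p0,R0);print(max(np.linalg.norm(r[1])*90 for r in rs),max(np.linalg.norm(r[0])*150 for r in rs),np.abs(np.diff(qs,axis=0)).max(0)*10)
print([r+[-1] for r in rs[:12]]);print([r+[-.4] for r in rs[12:]])
E
```

```text
via [442.88  27.85 380.86] [ 0.25  0.46 -0.85] tip [484.12 104.64 239.59] B [0.41 0.5  1.6  0.   1.05 1.27] [449.81 323.76 269.  ]
[ 446.11 -198.05  232.27] tip [ 554.72 -108.66  144.13]
[ 461.85 -128.72  276.72] tip [544.59 -30.   172.01]
[463.03 -59.36 321.18] tip [522.95  36.36 199.51]
[450.15   6.93 365.87] tip [494.47  89.66 228.95]
[456.35  66.34 366.  ] tip [483.2  135.64 217.57]
[469.45 129.98 342.05] tip [479.3  183.42 185.2 ]
[472.33 199.56 316.19] tip [472.06 233.46 153.69]
[463.25 273.33 288.47] tip [460.55 286.5  123.02]
8.875843621876177 28.30194339616981 [0.55 0.33 0.19 0.61 0.08 0.5 ]
[[[-0.09, -0.04, 0.11], [-0.039, 0.021, -0.088], -1], [[-0.16, 0.08, 0.06], [-0.038, 0.019, -0.089], -1], [[-0.17, 0.06, 0.05], [-0.038, 0.018, -0.089], -1], [[-0.17, 0.03, 0.04], [-0.036, 0.016, -0.089], -1], [[-0.18, 0.02, 0.04], [-0.035, 0.015, -0.089], -1], [[-0.18, 0.01, 0.03], [-0.035, 0.013, -0.09], -1], [[-0.18, -0.02, 0.02], [-0.033, 0.013, -0.09], -1], [[-0.18, -0.03, 0.0], [-0.031, 0.012, -0.09], -1], [[-0.18, -0.05, 0.0], [-0.031, 0.012, -0.089], -1], [[-0.16, -0.06, -0.01], [-0.029, 0.012, -0.09], -1], [[-0.16, -0.08, -0.03], [-0.028, 0.012, -0.089], -1], [[-0.05, -0.08, 0.11], [-0.033, -0.01, -0.067], -1]]
[[[-0.04, -0.08, 0.11], [-0.032, -0.011, -0.068], -0.4], [[-0.04, -0.1, 0.11], [-0.03, -0.012, -0.07], -0.4], [[-0.03, -0.1, 0.11], [-0.03, -0.011, -0.071], -0.4], [[-0.03, -0.12, 0.1], [-0.029, -0.011, -0.072], -0.4], [[-0.02, -0.12, 0.11], [-0.027, -0.012, -0.072], -0.4], [[-0.01, -0.13, 0.09], [-0.027, -0.011, -0.074], -0.4], [[-0.0, -0.14, 0.1], [-0.026, -0.011, -0.074], -0.4], [[0.0, -0.15, 0.09], [-0.026, -0.011, -0.076], -0.4], [[0.02, -0.15, 0.09], [-0.025, -0.011, -0.076], -0.4], [[0.02, -0.16, 0.08], [-0.024, -0.01, -0.076], -0.4], [[0.04, -0.16, 0.08], [-0.024, -0.01, -0.078], -0.4], [[0.06, -0.16, 0.07], [-0.024, -0.01, -0.078], -0.4]]
```

```bash
python3 - <<'E'
from h import *
np.set_printoptions(precision=2,suppress=True)
o=env.get_obs();p0,R0=pose(o);q0=np.array(o['q'])
h=np.radians(41);u=np.array([np.cos(h),np.sin(h),0]);n=np.array([-u[1],u[0],0]);g=np.array([480,350,22.])-40*u
R=tool([0,0,-1],-n);qB,e=ik(g+[0,0,227],R,[.4,.5,1.6,0,1,1.3])
qR,_=ik(p0-50*R0.as_matrix()[:,2]+[0,0,40],R0,q0)
qV=np.array([-.3,-.15,2.1,.6,1.15,1.9])
ip=lambda a,b,n:[a+(b-a)*k/n for k in range(1,n+1)]
qs=ip(q0,qR,2)+ip(qR,qV,10)+ip(qV,qB,12)
for q in qs[::2]:
    x,S=fk(q,V);t=x+166*S.as_matrix()[:,2];y=S.as_matrix()[:,1];print(x,'tips',t-61*y,t+61*y)
rs,p,Rr=jrows(qs,p0,R0);print(max(np.linalg.norm(r[1])*90 for r in rs),max(np.linalg.norm(r[0])*150 for r in rs),np.abs(np.diff(qs,axis=0)).max(0)*10)
print([r+[-1] for r in rs[:12]]);print([r+[-.4] for r in rs[12:]])
E
```

```text
[ 415.43 -227.49  257.18] tips [ 568.06 -193.69  174.49] [497.7  -94.02 175.37]
[ 397.44 -197.82  304.4 ] tips [ 546.07 -153.86  219.23] [463.95 -64.15 209.61]
[ 401.79 -133.71  323.52] tips [540.71 -69.98 234.55] [439.97  -7.54 205.63]
[395.69 -72.31 341.01] tips [521.64   8.94 247.13] [411.47  36.91 202.81]
[380.17 -15.3  356.96] tips [490.42  80.19 256.95] [381.85  70.27 202.2 ]
[356.48  35.94 371.47] tips [449.28 141.46 264.09] [353.68  94.49 204.61]
[356.85  71.22 373.42] tips [428.36 182.52 256.04] [351.78 105.8  200.05]
[385.49 101.36 360.52] tips [431.77 213.47 231.81] [377.4  115.09 184.38]
[411.11 139.28 343.21] tips [432.59 246.19 203.98] [405.87 133.19 166.54]
[431.77 184.61 321.54] tips [430.4  280.35 172.85] [434.78 161.37 146.25]
[445.59 236.52 295.6 ] tips [424.87 315.61 138.78] [461.27 200.21 123.22]
[450.85 293.7  265.52] tips [415.76 351.62 102.15] [482.31 249.48  97.2 ]
9.389376976136383 44.623424341930544 [0.65 0.99 0.4  0.61 0.63 0.71]
[[[-0.09, -0.08, -0.22], [0.0, -0.004, -0.001], -1], [[-0.14, 0.08, -0.25], [-0.0, 0.004, 0.001], -1], [[-0.14, 0.16, 0.11], [-0
[... 438 characters left out ...]
-0.19, -0.01, 0.02], [-0.028, 0.01, -0.1], -1]]
[[[0.02, -0.09, 0.09], [-0.036, -0.009, -0.075], -0.4], [[0.02, -0.1, 0.09], [-0.035, -0.01, -0.076], -0.4], [[0.02, -0.11, 0.1], [-0.034, -0.011, -0.077], -0.4], [[0.03, -0.12, 0.11], [-0.033, -0.01, -0.08], -0.4], [[0.03, -0.12, 0.11], [-0.031, -0.012, -0.08], -0.4], [[0.05, -0.13, 0.11], [-0.03, -0.011, -0.082], -0.4], [[0.04, -0.14, 0.12], [-0.029, -0.011, -0.083], -0.4], [[0.06, -0.14, 0.11], [-0.028, -0.011, -0.084], -0.4], [[0.07, -0.15, 0.12], [-0.027, -0.011, -0.086], -0.4], [[0.07, -0.16, 0.12], [-0.026, -0.011, -0.086], -0.4], [[0.09, -0.16, 0.12], [-0.026, -0.011, -0.087], -0.4], [[0.11, -0.17, 0.12], [-0.025, -0.01, -0.088], -0.4]]
```

Call:
play_rows --plan '[[[-0.09,-0.08,-0.22],[0,0,0],-1],[[-0.14,0.08,-0.25],[0,0,0],-1],[[-0.14,0.16,0.11],[-0.035,0.025,-0.08],-1],[[-0.15,0.13,0.09],[-0.035,0.025,-0.08],-1],[[-0.17,0.12,0.09],[-0.035,0.02,-0.083],-1],[[-0.17,0.1,0.07],[-0.035,0.018,-0.085],-1],[[-0.19,0.09,0.07],[-0.033,0.015,-0.086],-1],[[-0.18,0.06,0.05],[-0.032,0.014,-0.087],-1],[[-0.2,0.05,0.05],[-0.03,0.012,-0.088],-1],[[-0.19,0.03,0.03],[-0.029,0.01,-0.089],-1],[[-0.19,0.01,0.02],[-0.028,0.01,-0.089],-1],[[-0.19,-0.01,0.02],[-0.026,0.01,-0.09],-1]]'

```text
t: 15.7
ee_pos: [359.7, 61.9, 392.6]
orientation: [-2.593, 0.286, -0.939]
ft_force: [0.7, 1.3, -0.6]
finger_gap: 88.0
grip_force: 0.0
```

```bash
python3 - <<'E'
from h import *
np.set_printoptions(precision=2,suppress=True)
o=env.get_obs();p0,R0=pose(o);q0=np.array(o['q']);print(q0,p0)
h=np.radians(41);u=np.array([np.cos(h),np.sin(h),0]);n=np.array([-u[1],u[0],0]);g=np.array([480,350,22.])-40*u
R=tool([0,0,-1],-n);qB,e=ik(g+[0,0,217],R,[.4,.5,1.6,0,1,1.3]);print(qB)
N=16
t,r,n_=rows(p0,R0,g+[0,0,217],R,N);print(t,r);x=path(p0,R0,t,r,N,q0);print(x[2:],np.linalg.norm(r)*90)
for k in(4,8,12):
    y=path(p0,R0,t,r,k,q0);print(y[0],y[0]+166*y[1].as_matrix()[:,2])
E
```

```text
[-0.29 -0.09  2.03  0.66  1.15  2.04] [359.67  61.94 392.62]
[ 0.41  0.53  1.63 -0.    0.98  1.27]
[0.018, -0.099, 0.102] [-0.026, -0.01, -0.067]
(array([0.41, 0.53, 1.63, 0.  , 0.98, 1.26]), array([0.05, 0.06, 0.04, 0.05, 0.03, 0.06]), np.float64(4.983103244274311e-10)) 6.530428776121825
[421.21 115.76 367.48] [442.22 190.43 220.73]
[457.88 185.97 335.22] [460.45 240.85 178.58]
[465.95 259.65 292.55] [460.62 287.7  129.03]
```

Call:
play_rows --plan '[[[0.018,-0.099,0.102],[-0.026,-0.01,-0.067],-0.4],[[0.018,-0.099,0.102],[-0.026,-0.01,-0.067],-0.4],[[0.018,-0.099,0.102],[-0.026,-0.01,-0.067],-0.4],[[0.018,-0.099,0.102],[-0.026,-0.01,-0.067],-0.4],[[0.018,-0.099,0.102],[-0.026,-0.01,-0.067],-0.4],[[0.018,-0.099,0.102],[-0.026,-0.01,-0.067],-0.4],[[0.018,-0.099,0.102],[-0.026,-0.01,-0.067],-0.4],[[0.018,-0.099,0.102],[-0.026,-0.01,-0.067],-0.4],[[0.018,-0.099,0.102],[-0.026,-0.01,-0.067],-0.4],[[0.018,-0.099,0.102],[-0.026,-0.01,-0.067],-0.4],[[0.018,-0.099,0.102],[-0.026,-0.01,-0.067],-0.4],[[0.018,-0.099,0.102],[-0.026,-0.01,-0.067],-0.4]]'

```text
t: 16.9
ee_pos: [467.3, 259.3, 291.7]
orientation: [-2.968, -0.019, 0.302]
ft_force: [0.0, -1.0, 0.9]
finger_gap: 61.6
grip_force: 0.0
```

Call:
play_rows --plan '[[[0.018,-0.099,0.102],[-0.026,-0.01,-0.067],-0.4],[[0.018,-0.099,0.102],[-0.026,-0.01,-0.067],-0.4],[[0.018,-0.099,0.102],[-0.026,-0.01,-0.067],-0.4],[[0.018,-0.099,0.102],[-0.026,-0.01,-0.067],-0.4],[[0,0,0],[0,0,0],-0.4]]'

```text
t: 17.4
ee_pos: [447.9, 323.3, 236.5]
orientation: [-3.134, 0.01, 0.726]
ft_force: [-0.6, 0.7, -0.3]
finger_gap: 62.1
grip_force: 0.0
```

```bash
python3 - <<'E'
from h import *
np.set_printoptions(precision=2,suppress=True)
o=env.get_obs();p0,R0=pose(o);print(p0,R0.as_matrix())
a=cam('scene');b=cam('top')
for c,I in(('scene',a),('top',b)):
    for r in env.place_of(c,'bar')[:1]:print(c,r['confidence'],at_z(I,r['centre'],0))
cv2.imwrite('pics/g5.png',np.hstack([cv2.resize(a['img'][130:270,360:500],(400,400)),cv2.resize(b['img'][260:400,120:260],(400,400))]))
h=np.radians(41);u=np.array([np.cos(h),np.sin(h),0]);n=np.array([-u[1],u[0],0]);g=np.array([480,350,22.])-40*u
print(rows(p0,R0,g+[0,0,147],tool([0,0,-1],-n),4))
E
```

```text
[447.87 323.32 236.5 ] [[ 0.75  0.66 -0.01]
 [ 0.66 -0.75 -0.  ]
 [-0.01 -0.01 -1.  ]]
scene 0.88 [487.7  343.54   0.  ]
([0.004, 0.002, 0.112], [-0.001, 0.002, 0.002], 4)
```

View pics/g5.png

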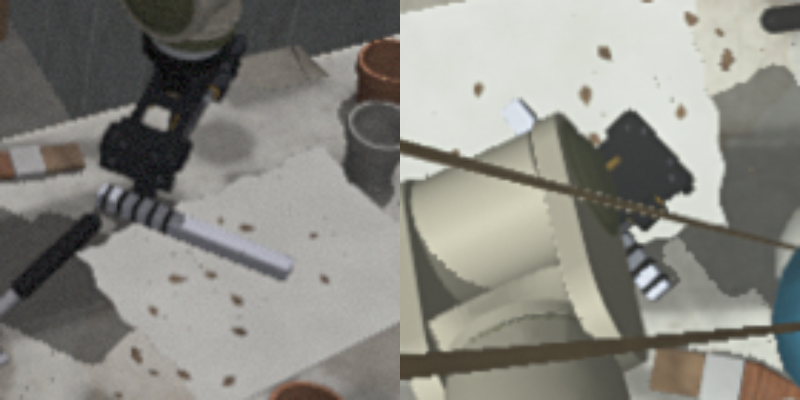

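The crops show the gripper above the banded half, in line with the bar (scene: bar from (396,196) to (462,223)). I descend and grip.

Call:
play_rows --plan '[[[0.004,0.002,0.112],[-0.001,0.002,0.002],-0.4],[[0.004,0.002,0.112],[-0.001,0.002,0.002],-0.4],[[0.004,0.002,0.112],[-0.001,0.002,0.002],-0.4],[[0.004,0.002,0.112],[-0.001,0.002,0.002],-0.4],[[0,0,0],[0,0,0],1],[[0,0,0],[0,0,0],1],[[0,0,0],[0,0,0],1],[[0,0,0],[0,0,0],1],[[0,0,0],[0,0,0],1],[[0,0,0],[0,0,0],1]]' --newtons 60

```text
t: 18.6
ee_pos: [451.8, 322.5, 172.0]
orientation: [3.141, -0.008, 0.709]
ft_force: [-0.7, -0.3, 2.6]
finger_gap: 19.5
grip_force: 60.0
```

```bash
cat >> h.py <<'E'
YAW=np.radians(12.7);CO=np.array([617,44.5,0])
def cl(P): return CO+Ro.from_euler('z',YAW).apply(P)
E
python3 - <<'E'
from h import *
np.set_printoptions(precision=2,suppress=True)
o=env.get_obs();p0,R0=pose(o);q0=np.array(o['q']);print(q0,p0)
ux,uy=cl([1,0,0])-CO,cl([0,1,0])-CO
R=tool([0,0,-1],-uy)
T=lambda y,z:cl([-85,y,z+161])
A=T(215,150)
t,r,n=rows(p0+[0,0,60],R0,A,R,10);print('A',A,t,r,path(p0+[0,0,60],R0,t,r,n,q0)[2:])
def C(l,r=108,off=None):
    off=off if off else 9+10*(abs(np.cos(l))+abs(np.sin(l)))
    return np.array([22+r*np.sin(l)+off*np.cos(l),140+r*np.cos(l)-off*np.sin(l)])
print('start gap',C(1.05,off=40));b=C(1.05,off=36)
L=np.linspace(1.05,-.05,21)
pts=[b]+[C(l) for l in L]
print(np.round(pts,1).tolist())
d=np.diff(pts,axis=0)/150;print([[0,round(-a,2),round(-c,2)] for a,c in d])
q=ik(T(*C(1.05)),R,q0);print(q);q=ik(T(*C(-.05)),R,q[0]);print(q)
E
```

```text
[0.41 0.66 1.63 0.   0.84 1.27] [451.85 322.54 172.01]
A [486.81 235.55 311.  ] [-0.007, 0.063, -0.053] [-0.0, -0.0, 0.031] (array([0.23, 0.42, 1.6 , 0.  , 1.12, 1.58]), array([0.02, 0.13, 0.01, 0.  , 0.14, 0.03]), np.float64(2.8540156349343696e-12))
start gap [135.58 159.04]
[[133.6, 162.5], [127.0, 174.1], [125.0, 179.7], [122.8, 185.1], [120.2, 190.5], [117.3, 195.8], [114.1, 201.0], [110.6, 206.0], [106.8, 210.8], [102.7, 215.4], [98.3, 219.8], [93.6, 224.0], [88.6, 227.9], [83.5, 231.5], [78.0, 234.9], [72.4, 237.9], [66.5, 240.6], [60.5, 243.0], [54.3, 245.0], [48.0, 246.6], [41.6, 247.9], [36.1, 248.8]]
[[0, np.float64(0.04), np.float64(-0.08)], [0, np.float64(0.01), np.float64(-0.04)], [0, np.float64(0.02), np.float64(-0.04)], [0, np.float64(0.02), np.float64(-0.04)], [0, np.float64(0.02), np.float64(-0.04)], [0, np.float64(0.02), np.float64(-0.03)], [0, np.float64(0.02), np.float64(-0.03)], [0, np.float64(0.03), np.float64(-0.03)], [0, np.float64(0.03), np.float64(-0.03)], [0, np.float64(0.03), np.float64(-0.03)], [0, np.float64(0.03), np.float64(-0.03)], [0, np.float64(0.03), np.float64(-0.03)], [0, np.float64(0.03), np.float64(-0.02)], [0, np.float64(0.04), np.float64(-0.02)], [0, np.float64(0.04), np.float64(-0.02)], [0, np.float64(0.04), np.float64(-0.02)], [0, np.float64(0.04), np.float64(-0.02)], [0, np.float64(0.04), np.float64(-0.01)], [0, np.float64(0.04), np.float64(-0.01)], [0, np.float64(0.04), np.float64(-0.01)], [0, np.float64(0.04), np.float64(-0.01)]]
(array([ 0.07,  0.37,  1.6 , -0.  ,  1.17,  1.41]), np.float64(5.684341886080802e-15))
(array([-0.11,  0.32,  1.47,  0.  ,  1.35,  1.24]), np.float64(5.297761163092218e-10))
```

Call:
play_rows --plan '[[[0,0,-0.2],[0,0,0],1],[[0,0,-0.2],[0,0,0],1],[[-0.007,0.063,-0.053],[0,0,0.031],1],[[-0.007,0.063,-0.053],[0,0,0.031],1],[[-0.007,0.063,-0.053],[0,0,0.031],1],[[-0.007,0.063,-0.053],[0,0,0.031],1],[[-0.007,0.063,-0.053],[0,0,0.031],1],[[-0.007,0.063,-0.053],[0,0,0.031],1],[[-0.007,0.063,-0.053],[0,0,0.031],1],[[-0.007,0.063,-0.053],[0,0,0.031],1],[[-0.007,0.063,-0.053],[0,0,0.031],1],[[-0.007,0.063,-0.053],[0,0,0.031],1]]'

```text
t: 19.8
ee_pos: [485.7, 234.0, 310.9]
orientation: [-3.139, -0.006, 0.22]
ft_force: [-0.2, 0.3, -1.9]
finger_gap: 19.4
grip_force: 60.0
```

```bash
python3 - <<'E'
from h import *
np.set_printoptions(precision=2,suppress=True)
o=env.get_obs();p0,R0=pose(o);x,y,z=R0.as_matrix().T;print(p0,np.array(o['q']))
a=cam('scene');b=cam('top')
m=p0+161*z+40*x  # expected bar centre
for c,I in(('scene',a),('top',b)):
    print(c,'pred ends',proj(I,[m-100*x,m+100*x]).round(1).tolist(),'lever tip',proj(I,cl([0,138,206.7]))[0],[(r['centre'],r['confidence']) for r in env.place_of(c,'handle_tip')[:1]])
    for r in env.cut_out(c,'bar')[:1]:print(cv2.boxPoints(cv2.minAreaRect(cv2.findNonZero(r['region'].astype(np.uint8)))).round(1).tolist(),r['confidence'])
cv2.imwrite('pics/g6.png',np.hstack([cv2.resize(a['img'][140:310,280:450],(400,400)),cv2.resize(b['img'][190:360,200:370],(400,400))]))
w=cl([-85,133.6,162.5-8+161]);R=tool([0,0,-1],-(cl([0,1,0])-CO));print(rows(p0,R0,w,R,5))
E
```

```text
[485.73 233.99 310.9 ] [0.23 0.43 1.58 0.   1.12 1.58]
scene pred ends [[381.0, 172.8], [432.0, 222.3]] lever tip [394.78 204.83] [([395.8, 207.6], 0.86)]
[[389.8999938964844, 188.39999389648438], [397.1000061035156, 180.89999389648438], [436.3999938964844, 218.5], [429.1000061035156, 226.10000610351562]] 0.67
top pred ends [[229.0, 349.6], [209.0, 255.9]] lever tip [245.55 267.79] [([241.6, 266.1], 0.87)]
[[203.1999969482422, 256.70001220703125], [214.89999389648438, 253.8000030517578], [220.89999389648438, 277.79998779296875], [209.1999969482422, 280.70001220703125]] 0.69
([0.002, 0.107, -0.006], [-0.0, -0.001, -0.0], 5)
```

View pics/g6.png

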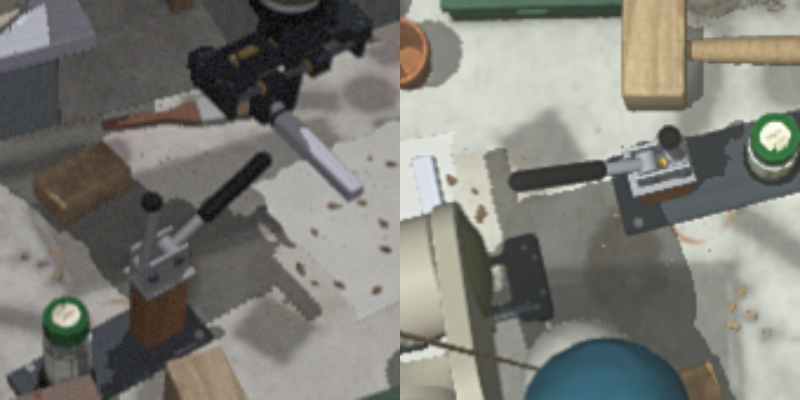

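The crops show the bar held level to the left of the lever, with its plain end at scene (432,222) and top (209,255) as predicted. The lever tip is at scene (394,206) and top (243,267). I move under the lever.

Call:
play_rows --plan '[[[0.002,0.107,-0.006],[0,0,0],1],[[0.002,0.107,-0.006],[0,0,0],1],[[0.002,0.107,-0.006],[0,0,0],1],[[0.002,0.107,-0.006],[0,0,0],1],[[0.002,0.107,-0.006],[0,0,0],1],[[0,0,0],[0,0,0],1]]'

```text
t: 20.7
ee_pos: [505.2, 155.6, 314.8]
orientation: [-3.139, -0.006, 0.221]
ft_force: [-0.4, 0.3, -2.3]
finger_gap: 19.4
grip_force: 60.0
```

Call:
play_rows --plan '[[[0,0.02,-0.06],[0,0,0],1],[[0,0.02,-0.06],[0,0,0],1],[[0,0.01,-0.04],[0,0,0],1],[[0,0.02,-0.04],[0,0,0],1],[[0,0.02,-0.04],[0,0,0],1],[[0,0.02,-0.035],[0,0,0],1],[[0,0.02,-0.035],[0,0,0],1]]'

```text
t: 21.4
ee_pos: [508.9, 137.0, 361.8]
orientation: [-3.139, -0.006, 0.222]
ft_force: [-0.3, 1.0, -4.8]
finger_gap: 18.9
grip_force: 60.0
```

```bash
python3 - <<'E'
from h import *
np.set_printoptions(precision=2,suppress=True)
o=env.get_obs();p0,R0=pose(o);x,y,z=R0.as_matrix().T;m=p0+161*z
k=Ro.from_euler('z',-YAW).apply(m-CO);print('bar in clamp',k,o['ft_force'],o['torque'])
a=cam('scene');b=cam('top')
for c,I in(('scene',a),('top',b)):
    e=np.array([cl([0,22+134*np.sin(l),140+134*np.cos(l)]) for l in(1.05,.95,.85,.75,.65)])
    print(c,proj(I,e).round(1).tolist(),[(r['centre'],r['confidence']) for r in env.place_of(c,'handle_tip')[:1]],'bar end',proj(I,m+140*x)[0])
    for r in env.cut_out(c,'bar')[:1]:print(cv2.boxPoints(cv2.minAreaRect(cv2.findNonZero(r['region'].astype(np.uint8)))).round(1).tolist(),r['confidence'])
E
```

```text
bar in clamp [-84.25 114.46 200.77] [-0.29  1.03 -4.8 ] [0.13 0.29 0.13]
scene [[394.9, 204.8], [392.8, 202.7], [390.4, 201.0], [387.4, 199.7], [384.1, 198.9]] [([387.3, 201.1], 0.61)] bar end [401.61 226.23]
[[358.5, 189.10000610351562], [367.20001220703125, 180.89999389648438], [407.0, 223.3000030517578], [398.29998779296875, 231.5]] 0.71
top [[245.4, 267.8], [248.2, 266.0], [251.5, 264.1], [255.5, 262.1], [260.1, 260.0]] [([252.8, 264.3], 0.78)] bar end [251.4  238.85]
[[245.60000610351562, 240.5], [256.1000061035156, 238.10000610351562], [276.1000061035156, 324.6000061035156], [265.70001220703125, 327.0]] 0.83
```

The lever is moving: it stands at about 0.25 rad and the bar is not slipping. I continue the arc.

Call:
play_rows --plan '[[[0,0.023,-0.033],[0,0,0],1],[[0,0.025,-0.032],[0,0,0],1],[[0,0.027,-0.031],[0,0,0],1],[[0,0.029,-0.029],[0,0,0],1],[[0,0.031,-0.028],[0,0,0],1],[[0,0.033,-0.026],[0,0,0],1],[[0,0.034,-0.024],[0,0,0],1],[[0,0.037,-0.023],[0,0,0],1],[[0,0.037,-0.02],[0,0,0],1],[[0,0.039,-0.018],[0,0,0],1],[[0,0.04,-0.016],[0,0,0],1],[[0,0.041,-0.013],[0,0,0],1]]'

```text
t: 22.9
ee_pos: [521.8, 78.5, 405.6]
orientation: [-3.139, -0.007, 0.221]
ft_force: [0.9, 0.8, -1.9]
finger_gap: 19.3
grip_force: 60.0
```

```bash
python3 - <<'E'
from h import *
np.set_printoptions(precision=2,suppress=True)
o=env.get_obs();p0,R0=pose(o);x,y,z=R0.as_matrix().T;m=p0+161*z
k=Ro.from_euler('z',-YAW).apply(m-CO);print('bar in clamp',k,o['ft_force'],o['torque'])
a=cam('scene');b=cam('top')
for c,I in(('scene',a),('top',b)):
    e=np.array([cl([0,22+134*np.sin(l),140+134*np.cos(l)]) for l in(.35,.25,.15,.05,-.05,-.09)])
    print(c,proj(I,e).round(1).tolist(),[(r['centre'],r['confidence']) for r in env.place_of(c,'handle_tip')[:1]],'bar end',proj(I,m+140*x)[0])
cv2.imwrite('pics/g7.png',np.hstack([cv2.resize(a['img'][140:310,250:420],(400,400)),cv2.resize(b['img'][190:360,230:400],(400,400))]))
E
```

```text
bar in clamp [-84.29  54.55 244.61] [ 0.89  0.81 -1.89] [-0.01  0.08 -0.  ]
scene [[371.8, 199.2], [367.1, 200.4], [362.1, 202.0], [357.0, 204.1], [351.8, 206.6], [349.7, 207.8]] [([350.1, 208.9], 0.85)] bar end [381.64 224.56]
top [[277.0, 253.7], [283.4, 251.7], [290.1, 249.8], [297.0, 247.9], [303.9, 246.2], [306.7, 245.6]] [([306.6, 242.0], 0.59)] bar end [278.3  226.64]
```

View pics/g7.png

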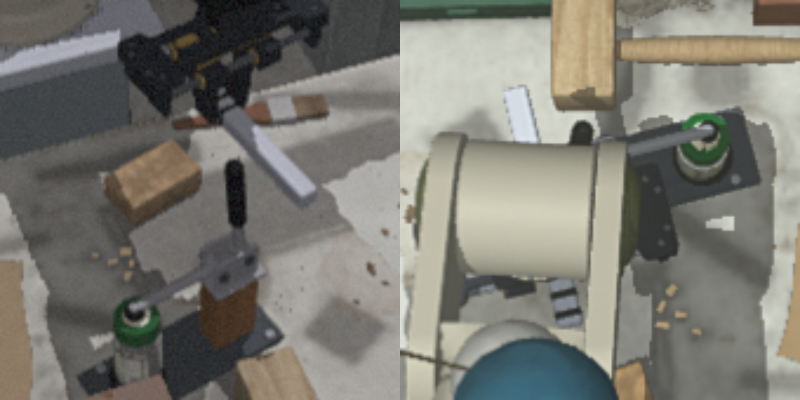

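The lever is over: its tip at scene (350,209) matches a lean of -0.09 (about 1.14), and the arm foot is on the cap, with the bar already clear. I bring the bar back to where it lay.

```bash
python3 - <<'E'
from h import *
np.set_printoptions(precision=2,suppress=True)
o=env.get_obs();p0,R0=pose(o);q=np.array(o['q'])
h=np.radians(41);n=np.array([-np.sin(h),np.cos(h),0]);R=tool([0,0,-1],-n)
A=p0+Ro.from_euler('z',YAW).apply([-10,150,0]);B=np.array([452,322.5,200])
print(rows(p0,R0,A,R0,6));t,r,k=rows(A,R0,B,R,12);print(t,r,path(A,R0,t,r,k,ik(A,R0,q)[0])[2:])
E
```

```text
([-0.011, -0.167, 0.0], [0.0, 0.0, 0.0], 6)
[0.01, -0.057, 0.114] [-0.0, -0.0, -0.026] (array([0.41, 0.59, 1.65, 0.  , 0.89, 1.27]), array([0.02, 0.03, 0.02, 0.  , 0.04, 0.02]), np.float64(3.810414998936182e-11))
```

Call:
play_rows --plan '[[[-0.011,-0.167,0],[0,0,0],1],[[-0.011,-0.167,0],[0,0,0],1],[[-0.011,-0.167,0],[0,0,0],1],[[-0.011,-0.167,0],[0,0,0],1],[[-0.011,-0.167,0],[0,0,0],1],[[-0.011,-0.167,0],[0,0,0],1]]'

```text
t: 23.7
ee_pos: [478.5, 224.7, 405.6]
orientation: [-3.139, -0.006, 0.222]
ft_force: [0.6, -0.3, -1.6]
finger_gap: 19.1
grip_force: 60.0
```

Call:
play_rows --plan '[[[0.01,-0.057,0.114],[0,0,-0.026],1],[[0.01,-0.057,0.114],[0,0,-0.026],1],[[0.01,-0.057,0.114],[0,0,-0.026],1],[[0.01,-0.057,0.114],[0,0,-0.026],1],[[0.01,-0.057,0.114],[0,0,-0.026],1],[[0.01,-0.057,0.114],[0,0,-0.026],1],[[0.01,-0.057,0.114],[0,0,-0.026],1],[[0.01,-0.057,0.114],[0,0,-0.026],1],[[0.01,-0.057,0.114],[0,0,-0.026],1],[[0.01,-0.057,0.114],[0,0,-0.026],1],[[0.01,-0.057,0.114],[0,0,-0.026],1],[[0.01,-0.057,0.114],[0,0,-0.026],1]]'

```text
t: 24.9
ee_pos: [452.1, 324.3, 200.0]
orientation: [3.141, -0.007, 0.714]
ft_force: [0.7, 0.2, -1.4]
finger_gap: 19.5
grip_force: 60.0
```

Call:
play_rows --plan '[[[0,0,0.06],[0,0,0],1],[[0,0,0.06],[0,0,0],1],[[0,0,0.04],[0,0,0],1],[[0,0,0],[0,0,0],1]]'

```text
t: 25.3
ee_pos: [452.7, 323.5, 176.4]
orientation: [3.141, -0.006, 0.711]
ft_force: [0.1, 0.1, -1.7]
finger_gap: 19.3
grip_force: 60.0
```

Call:
play_rows --plan '[[[0,0,0.015],[0,0,0],1],[[0,0,0.01],[0,0,0],1],[[0,0,0],[0,0,0],1]]'

```text
t: 25.6
ee_pos: [452.7, 323.8, 173.1]
orientation: [3.141, -0.007, 0.711]
ft_force: [0.5, -0.1, -1.0]
finger_gap: 19.1
grip_force: 60.0
```

Call:
play_rows --plan '[[[0,0,0.007],[0,0,0],1],[[0,0,0.007],[0,0,0],1],[[0,0,0],[0,0,0],1]]'

```text
t: 25.9
ee_pos: [452.7, 323.9, 172.0]
orientation: [3.141, -0.007, 0.712]
ft_force: [-3.5, -3.4, 8.2]
finger_gap: 19.2
grip_force: 60.0
```

Touchdown at the height where it was picked up. I release and rise.

Call:
play_rows --plan '[[[0,0,-0.005],[0,0,0],1],[[0,0,0],[0,0,0],-0.4],[[0,0,0],[0,0,0],-0.4],[[0,0,0],[0,0,0],-0.4],[[0,0,0],[0,0,0],-0.4],[[0,0,-0.1],[0,0,0],-0.4],[[0,0,-0.2],[0,0,0],-0.4],[[0,0,-0.2],[0,0,0],-0.4],[[0,0,-0.2],[0,0,0],-0.4],[[0,0,-0.2],[0,0,0],-0.4],[[0,0,-0.2],[0,0,0],-0.4],[[0,0,0],[0,0,0],-0.4]]'

```text
t: 27.1
ee_pos: [451.8, 323.3, 341.7]
orientation: [3.139, -0.015, 0.712]
ft_force: [-0.0, 1.3, 0.3]
finger_gap: 61.6
grip_force: 0.0
```

```bash
python3 - <<'E'
from h import *
np.set_printoptions(precision=1,suppress=True)
a=cam('scene','s9.png');b=cam('top')
for c,I in(('scene',a),('top',b)):
    for n,z in(('paint_tin',0),('clay_pot',0),('jar',14)):
        for r in env.place_of(c,n)[:1]:print(c,n,r['confidence'],at_z(I,r['centre'],z))
    print([(r['centre'],r['confidence']) for r in env.place_of(c,'handle_tip')[:1]])
    for r in env.cut_out(c,'bar')[:1]:
        W=np.array([at_z(I,p.astype(float),10)[:2] for p in cv2.findNonZero(r['region'].astype(np.uint8))[:,0]]);print('bar',cv2.minAreaRect(W.astype(np.float32)))
E
```

```text
scene clay_pot 0.68 [736.6 311.    0. ]
scene jar 0.93 [644.6 -56.9  14. ]
[([346.9, 209.6], 0.51)]
bar ((480.23284912109375, 350.20709228515625), (199.6102752685547, 35.97237014770508), 39.59370040893555)
top paint_tin 0.78 [ 737.6 -347.1    0. ]
top clay_pot 0.72 [745.6 306.8   0. ]
top jar 0.87 [650.2 -50.2  14. ]
[([307.0, 259.7], 0.66)]
bar ((436.87164306640625, 312.2679748535156), (84.00886535644531, 25.92249870300293), 40.44463348388672)
```

View pics/s9.png

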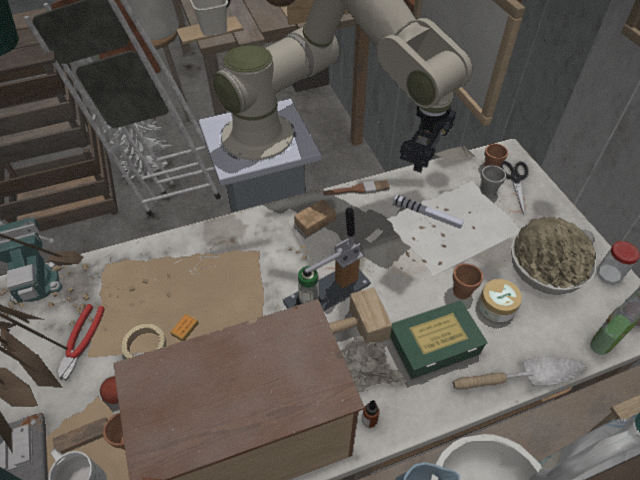

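The picture shows the clamp shut with its arm on the jar's green cap at (308,278) and the lever upright at (350,220). The bar lies flat from (397,198) to (462,222), and the pot has not moved, nor the tin in the top-camera measurement.

```bash
python3 -c "
from station import env
print(env.job_done())"
```

```text
the job is handed in; nothing more can be done
None
```

The job is handed in at about 27 s: jar upright on the seat, clamp shut on its cap, bar laid flat where it started, tin and pot where they stood; on the first approach to the jar a fingertip pressed on the small orange box beside it (about 50 N at the wrist), and I backed off without visible harm.

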